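Lock the jars in the showcase chest

ROBOT

A 6-joint arm with a two-finger parallel gripper is mounted at the origin on the work surface. World frame = base frame: x ahead of the robot, y to its left, z up, the work surface at z = 0. Lengths are in m, angles in rad, forces in N, time in s.
With the tool pointing down it reaches from about 0.35 to 0.775 m from the base axis. Payload 7.3 kg.
Tool frame: the origin (TCP) lies midway between the tips of the shut fingers; the grasp point (between the pads) lies 19 mm behind it; z points along the fingers, y is the direction in which the jaws open and shut (so a half turn about z gives the same grasp; the last joint's range is limited). The gripper opens to 92 mm and grips with 3 to 60 N. Pads are 19 mm wide; open, the fingers measure 130 mm over their backs; the gripper's body (75 mm by 190 mm) begins 47 mm behind the grasp point.
Start: joints at [-1.338, 0.342, 1.524, -0, 1.275, -0.146], TCP at [0.194, -0.488, 0.227] pointing down, gripper open.
Joint ranges: [-2.53, 2.53], [-0.77, 2.02], [0.04, 2.7], [-1, 4.14], [0.28, 2.66], [-3.11, 3.11]. Speed limits (rad/s): [2.57, 2.57, 3.14, 3.14, 3.14, 3.14].

INTERFACE

Orientations are given as [roll, pitch, yaw] about the fixed x, y, z axes, in that order (R = Rz(yaw) Ry(pitch) Rx(roll)).
In Python, from cell import status, eyes, job gives the robot as it stands.
- The arm moves only by the tool jog_arm, never from a script. Its argument "series" is a list of rows, each a list of 3 entries, a list of its own where there are three numbers: the gripper command: -1 is shut, 1 is fully open, values between are in proportion, then the shift along the tool's x, y, z in m, then the turn, a rotation vector about the tool's x, y, z in rad. In form: [[grip, [x, y, z], [ax, ay, az]], ...]. A call has 1 to 12 rows; each row is the pose to reach, as a shift and turn from the pose commanded when the call began, along the tool's axes at that moment; what a row does not reach only later rows make up. A row lasts 1/12 s, in which the tool goes at most 41.7 mm and 7.16 degrees, less where a joint would pass 70% of its speed; a pose out of reach is approached as far as the arm can. A call with a gripper value outside its range is refused whole. The fingers move at their own pace and stop on an object; "squeeze" is the grip in N (left out, the last holds). Time passes only in rows, so rows that repeat a pose let the fingers close. It gives the time, the measured TCP pose, the force and the opening at its end, in the units of the state.
- status.observe(): the state, without advancing time (a new reading comes with each control period).
- eyes.read_camera(name): name is "side" or "top"; returns a dict with "img" (384x512x3 uint8, red, green, blue), "range_z" (384x512 float32, m along the optical axis (not along the pixel's ray), 0 where there is no reading), "camera_matrix" (3x3 intrinsics, pixels), "T" (4x4, takes a point from camera to world coordinates). Camera axes: x right, y down, z forward; pixel columns grow to the right and rows downward; lengths in m; the calibration is good to about 2 mm. A picture is of the moment at which its call begins.
- job.hand_in(): hands the job in, once; it reports no verdict.
The state is a dict: "time": time; "qpos": joint angles; "qvel": joint speeds; "joint_efforts": joint torques, N m; "tool_pos": TCP position; "tool_rot": TCP orientation; "contact_force": force on the tool from outside, world axes, zero at the start; "torque": the same for the moment, N m; "opening": finger opening in m.
Only numpy, scipy, OpenCV 4.12 (cv2) and the standard library are available. Lean on these libraries where they do the work, as an engineer would, in place of code of your own. Each camera call takes 0.05 s, during which the arm holds its last target.

TASK

Closing time: stand every small lidded jar upright in the steel chest, push the chest's lid fully shut, and only then take the two-pin spanner from its wooden rest, engage both pins fully in the holes of the brass lock ring and turn the ring clockwise to its stop, so that its tongue lies over the lid; turn the ring with the spanner alone, keeping both pins in the holes while it turns. Then lift the spanner off and stand it back on its rest, pins in the groove. Leave the tureen, the vase and the pictures alone.

Things in the scene. Friction and masses are not known exactly. Their poses are not given: they have to be found in the camera images.
- jar0_mid (a point): Middle of the body of small lidded jar number 0 (up to four alike, white glazed; any may be absent): upright cylinder 54 mm in diameter and 66 mm tall with a knob 16 mm wide and 14 mm high on top (80 mm overall), about 0.22 kg. The point is on its axis, 33 mm above its underside and 47 mm below the top of the knob. z is its axis.
- jar1_mid (a point): Middle of the body of small lidded jar number 1 (up to four alike, white glazed; any may be absent): upright cylinder 54 mm in diameter and 66 mm tall with a knob 16 mm wide and 14 mm high on top (80 mm overall), about 0.22 kg. The point is on its axis, 33 mm above its underside and 47 mm below the top of the knob. z is its axis.
- jar2_mid (a point): Middle of the body of small lidded jar number 2 (up to four alike, white glazed; any may be absent): upright cylinder 54 mm in diameter and 66 mm tall with a knob 16 mm wide and 14 mm high on top (80 mm overall), about 0.22 kg. The point is on its axis, 33 mm above its underside and 47 mm below the top of the knob. z is its axis.
- jar3_mid (a point): Middle of the body of small lidded jar number 3 (up to four alike, white glazed; any may be absent): upright cylinder 54 mm in diameter and 66 mm tall with a knob 16 mm wide and 14 mm high on top (80 mm overall), about 0.22 kg. The point is on its axis, 33 mm above its underside and 47 mm below the top of the knob. z is its axis.
- chest: Grey steel chest, fixed: 240 mm (its x) by 306 mm (y), 110 mm high; origin at the centre of its underside. Its +y part is an open compartment; its -y part (120 mm wide) a solid deck, 110 mm high, carrying the brass lock ring, whose axis is 93 mm from the origin towards -y. The lid is hinged on the +y rim.
- chest_in (a point): Centre of the compartment's inner floor, 10 mm above the desk; axes parallel to the chest's. The compartment is 224 mm (x) by 170 mm (y) inside and 100 mm deep, with walls 8 mm thick (rim 110 mm above the desk).
- lid (a joint): Lid angle in rad: 0 is shut flat on the rim, 1.9 wide open (past upright, leaning outwards to +y). It stands open by hinge friction (0.5 N m) and stays where it is left, so it has to be pushed down all the way; 3 to 6 N near its free edge moves it.
- lid_hinge (a point): Middle of the lid's hinge line (along the chest's x) on its +y rim, 110 mm up. Turns with the lid: -y points to the free edge, z out of the outer (upper) face. Lid: plate 240 mm (x) by 186 mm from hinge to free edge, 8 mm thick, underside in the hinge's plane; on the outer face, centred 105 mm from the hinge, a bar pull 70 mm (x) by 12 mm, 22 mm tall.
- lid_edge (a point): Middle of the lid's free edge, on its outer face (8 mm from the underside), 186 mm from the hinge. Moves with the lid.
- ring (a joint): Angle of the brass lock ring in rad, growing clockwise seen from above, from 0 to the stop at 1.35. At 0 its tongue points along the chest's -x, beside the lid (unlocked; it starts between 0 and 0.3); at the stop the tongue lies across the edge of the shut lid (locked). Turns with 0.10 N m of friction and stays where left.
- ring_center (a point): Centre of the lock ring's top face, on its axis, 124.5 mm above the desk. Ring: brass, 104 mm outer and 48 mm inner diameter, 14 mm thick, flat on the deck; a flat tongue 26 mm wide, 5 mm thick reaches 102 mm from the axis, its top 1 mm above the ring's. Turns with the ring: -x points along the tongue, y through the two holes.
- hole_a (a point): Mouth of one of the ring's two round holes, in the ring's top face: 13 mm in diameter with a 1.5 mm chamfer, 14 mm deep (through the ring), 38 mm from the ring's axis, at right angles to the tongue. z up. Turns with the ring.
- hole_b (a point): Mouth of the other hole, like the first, on the opposite side of the ring's axis (76 mm between the holes).
- tongue_tip (a point): Outer end of the ring's tongue, 102 mm from the ring's axis. Moves with the ring.
- spanner_grip (a point): Middle of the two-pin spanner's grip. Steel, 0.3 kg: crossbar 110 mm (its x) by 30 mm, 14 mm thick; on it an upright grip plate 46 mm (x) by 20 mm (y), 62 mm tall; under it two pins 9 mm in diameter, tips tapered, 11 mm long, 38 mm either side of the middle. Point 45 mm above the crossbar's underside, 31 mm below the grip's top. z away from the pins. Either pin fits either hole.
- pin_a (a point): Tip of one pin, on the spanner's +x side: 38 mm from its middle, 11 mm below the crossbar's underside.
- pin_b (a point): Tip of the other pin, on the spanner's -x side.
- rest_place (a point): Spanner's wooden rest, fixed: block 150 mm (x) by 66 mm, 32 mm high, with a groove along its x, 16 mm wide, 18 mm deep, open at both ends. The spanner stands upright on it, crossbar along the groove, underside on the two rails, pins in the groove. Point: middle of the block at the rails' tops; spanner_grip then is 45 mm above it.
- tureen: Bystander: big brown lidded tureen, 185 mm wide (230 mm over its handles), 162 mm tall; origin under its centre. Leave alone.
- vase: Bystander: pale tapered vase, 80 mm wide at the top, 120 mm tall; origin under its centre. Leave alone.
- pictures: Bystander: pile of three framed pictures, about 150 by 200 mm, 48 mm high; origin under its centre. Leave alone.
Things that resemble listed ones, but are neither listed nor needed, are in the scene too. Leave any green or pink look-alike of the part that bears spanner_grip alone.

How it is judged:
By the outcome, as a careful person would: the job done as asked, in the order asked, and still so for the second after the job is handed in, with the robot touching nothing.
Of jar0, jar1, jar2, jar3 only 2 to 4 are there at a start; the rules pass over those that are not, and their reading is None.
At some moment in a run one of jar0, jar1, jar2, jar3 may be knocked a few centimetres aside while the robot is not near it.
It also fails if it takes over 210 s, if anything falls off the work surface, if the arm or the gripper's body presses on something with over 40 N, if the wrist force passes 120 N, or if a joint passes its speed limit or range.

## Working session

There is one attempt and no reset: what is moved stays moved. The work goes in short steps, Python scripts to look and compute and a tool call to move; the robot and the scene stay as the last step left them, time stands still between calls to the robot, and variables do not carry over. Pictures are saved under pics/ and viewed, and the job is handed in when it is done.

Besides the shell and the picture viewer there is one more tool, called after "Call:" as a command line: name --argument value ..., lists and objects as JSON in quotes. jog_arm: Moves the arm, as the interface text tells. Its arguments: {"type":"object","properties":{"series":{"type":"array","items":{"type":"array"}},"squeeze":{"type":"number"}},"required":["series"]}

```bash
mkdir -p pics; ls; cat > h.py <<'E'
import numpy as np, cv2
from cell import status, eyes, job
def cam(n,save=None):
    d=eyes.read_camera(n)
    if save: cv2.imwrite('pics/'+save,d['img'][:,:,::-1])
    return d
def cloud(d):
    K=d['camera_matrix'];z=d['range_z'];v,u=np.mgrid[:z.shape[0],:z.shape[1]]
    P=np.stack([(u-K[0,2])/K[0,0]*z,(v-K[1,2])/K[1,1]*z,z],-1)
    W=P@d['T'][:3,:3].T+d['T'][:3,3]
    W[z<=0]=np.nan
    return W
E
python3 - <<'E'
from h import *
s=status.observe();print(s)
for n in('side','top'):
    d=cam(n,n+'0.png');print(d['T'].round(3),d['camera_matrix'])
    np.savez(n+'0.npz',W=cloud(d),img=d['img'])
E
```

```text
pics
{'time': 0.0, 'qpos': array([-1.33801237e+00,  3.42710593e-01,  1.52503293e+00, -4.34996608e-05,
        1.27541811e+00, -1.46009691e-01]), 'qvel': array([-0.00121275,  0.0011107 ,  0.00070427, -0.00129981, -0.00112495,
        0.00091456]), 'joint_efforts': array([-1.19395327e-04, -4.31243598e+01, -2.44213468e+01,  7.15467031e-02,
        5.58741507e-02, -1.32240607e-04]), 'tool_pos': array([ 0.19404982, -0.48736597,  0.22604572]), 'tool_rot': array([-3.14003432e+00, -1.87120006e-04,  3.78806200e-01]), 'contact_force': array([ 0.06014136, -0.42048589, -0.74507569]), 'torque': array([0.04170878, 0.0667566 , 0.02710383]), 'opening': 0.09175588039585081}
[[-0.873 -0.271  0.406 -0.049]
 [-0.488  0.488 -0.724  1.073]
 [-0.002 -0.83  -0.558  0.861]
 [ 0.     0.     0.     1.   ]] [[400.88682134   0.         252.84012529]
 [  0.         400.88682134 192.59864275]
 [  0.           0.           1.        ]]
[[-0.007 -0.999  0.036  0.433]
 [-1.     0.007  0.006  0.063]
 [-0.007 -0.036 -0.999  1.638]
 [ 0.     0.     0.     1.   ]] [[455.4089278    0.         258.02052005]
 [  0.         455.4089278  191.02218696]
 [  0.           0.           1.        ]]
```

View pics/side0.png

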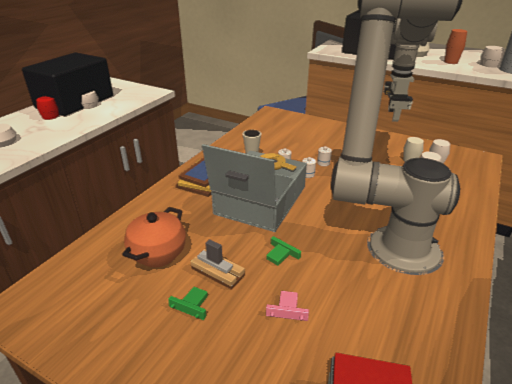

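View pics/top0.png

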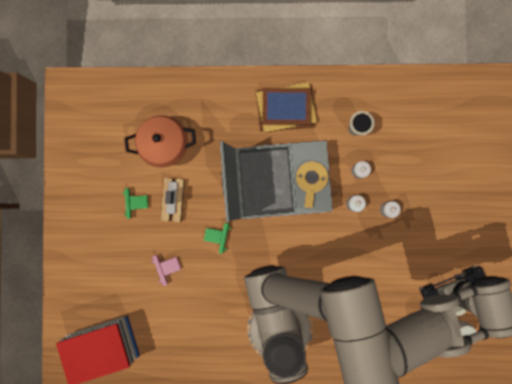

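```bash
python3 - <<'E'
from h import *
import cv2
S=np.load('side0.npz');T=np.load('top0.npz')
a=S['img'][60:260,180:480,::-1];cv2.imwrite('pics/s1.png',cv2.resize(a,None,fx=2.6,fy=2.6,interpolation=3))
a=T['img'][80:260,100:420,::-1];cv2.imwrite('pics/t1.png',cv2.resize(a,None,fx=2.5,fy=2.5,interpolation=3))
for u,v in [(413,145),(440,148),(430,158),(310,160),(325,153),(285,152)]: print('s',u,v,S['W'][v,u].round(3))
for u,v in [(362,170),(357,203),(391,210),(312,178),(172,198),(362,123),(286,106),(160,138),(230,180),(232,150),(232,210),(265,180),(330,150),(330,205),(222,146),(467,320)]: print('t',u,v,T['W'][v,u].round(3))
E
```

```text
s 413 145 [ 0.101 -0.558  0.092]
s 440 148 [-0.002 -0.585  0.092]
s 430 158 [ 0.021 -0.488  0.086]
s 310 160 [ 0.44  -0.27   0.069]
s 325 153 [ 0.411 -0.363  0.065]
s 285 152 [ 0.558 -0.284  0.068]
t 362 170 [ 0.558 -0.284  0.078]
t 357 203 [ 0.445 -0.264  0.085]
t 391 210 [ 0.42  -0.381  0.078]
t 312 178 [ 0.529 -0.108  0.117]
t 172 198 [0.466 0.365 0.092]
t 362 123 [ 0.712 -0.277  0.12 ]
t 286 106 [ 0.789 -0.028  0.044]
t 160 138 [0.662 0.392 0.156]
t 230 180 [0.517 0.158 0.239]
t 232 150 [0.619 0.155 0.17 ]
t 232 210 [0.425 0.152 0.244]
t 265 180 [0.53  0.048 0.008]
t 330 150 [ 0.637 -0.187  0.001]
t 330 205 [ 0.439 -0.169  0.109]
t 222 146 [0.615 0.177 0.292]
t 467 320 [ 0.028 -0.666  0.001]
```

View pics/s1.png

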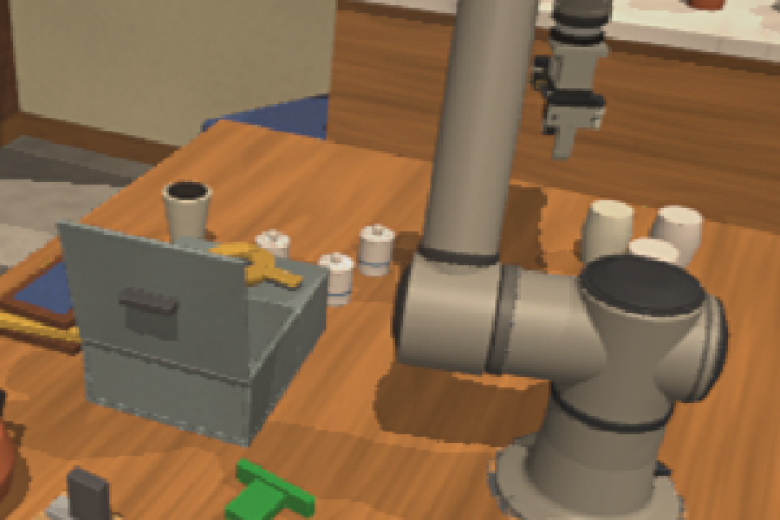

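View pics/t1.png

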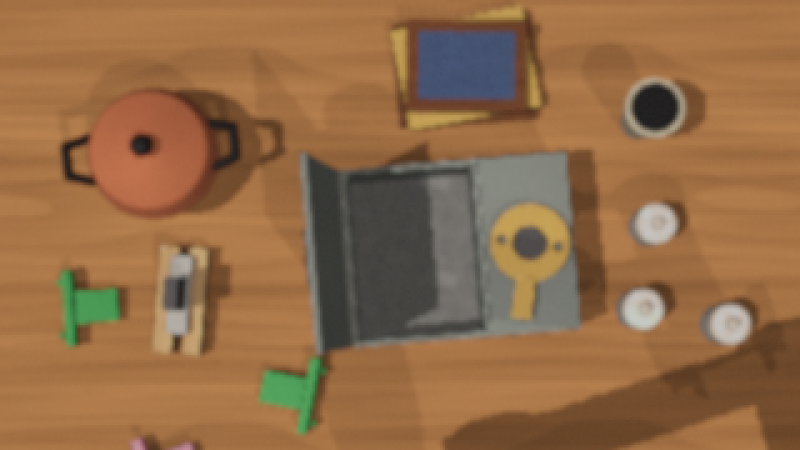

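```bash
cat > m.py <<'E'
from h import *
def jars(W,img,pred=None):
    # cylinder tops z .058-.074 (body shoulder), white
    hsv=cv2.cvtColor(img,cv2.COLOR_RGB2HSV)
    m=(hsv[...,1]<70)&(hsv[...,2]>110)&(W[...,2]>0.055)&(W[...,2]<0.09)&(W[...,0]>-.1)&(W[...,0]<.9)
    n,l,st,c=cv2.connectedComponentsWithStats(m.astype(np.uint8))
    out=[]
    for i in range(1,n):
        if st[i,4]<25: continue
        p=W[l==i]; b=p[(p[:,2]<.072)]
        if len(b)<15: continue
        (cx,cy),r=cv2.minEnclosingCircle(b[:,:2].astype(np.float32))
        out.append((c[i].round(0),st[i,4],b[:,:2].mean(0).round(4),(round(cx,4),round(cy,4)),round(r,4),p[:,2].max().round(3)))
    return out
E
python3 - <<'E'
from m import *
for n in('top','side'):
    D=np.load(n+'0.npz');W=D['W'];img=D['img']
    print(n);[print(*j) for j in jars(W,img)]
    Z=W[...,2];hsv=cv2.cvtColor(img,cv2.COLOR_RGB2HSV)
    reg=(W[...,0]>.35)&(W[...,0]<.68)&(W[...,1]>-.21)&(W[...,1]<.2)
    # deck
    m=reg&(abs(Z-.11)<.006)&(hsv[...,1]<60)
    p=W[m][:,:2].astype(np.float32);print('deck/rim',len(p),p.min(0),p.max(0),cv2.minAreaRect(p))
    p=p[p[:,1]<-.03];print(' deck',cv2.minAreaRect(p))
    # brass
    m=reg&(hsv[...,0]>12)&(hsv[...,0]<35)&(hsv[...,1]>110)&(Z>.108)&(Z<.14)
    p=W[m];print('brass',len(p),p.mean(0),np.median(p[:,2]))
    np.save('brass_'+n,p)
    # spanner
    reg=(W[...,0]>.35)&(W[...,0]<.58)&(W[...,1]>.28)&(W[...,1]<.42)
    m=reg&(Z>.08)&(hsv[...,1]<90);p=W[m];print('grip',len(p),p.mean(0),p.max(0),p.min(0),cv2.minAreaRect(p[:,:2].astype(np.float32)))
    m=reg&(Z>.036)&(Z<.055)&(hsv[...,1]<90);p=W[m];print('bar',len(p),np.median(p[:,2]),cv2.minAreaRect(p[:,:2].astype(np.float32)))
    m=reg&(Z>.024)&(Z<.037)&(hsv[...,1]>60);p=W[m];print('rest',len(p),np.median(p[:,2]),cv2.minAreaRect(p[:,:2].astype(np.float32)))
E
```

```text
top
[362. 169.] 196 [ 0.5602 -0.2887] (0.5607, -0.2887) 0.0275 0.086
[357. 203.] 198 [ 0.4435 -0.2686] (0.443, -0.2696) 0.0278 0.085
[392. 210.] 200 [ 0.4218 -0.3866] (0.4218, -0.3893) 0.0278 0.082
deck/rim 1917 [ 0.40031427 -0.17228994] [0.6546564  0.14582404] ((0.5263954401016235, -0.01333378255367279), (0.2375667244195938, 0.30749285221099854), 4.233073711395264)
 deck ((0.5323308706283569, -0.094589002430439), (0.23782947659492493, 0.14421683549880981), 4.030539512634277)
brass 733 [ 0.52047322 -0.10465598  0.12413623] 0.12478055204141425
grip 104 [0.46729826 0.37341098 0.1050929 ] [0.49020054 0.38576775 0.11570471] [0.44595587 0.36379793 0.08006003] ((0.4681673049926758, 0.3749621510505676), (0.020656950771808624, 0.044810011982917786), 87.76312255859375)
bar 185 0.04566368637598184 ((0.46837615966796875, 0.3752068877220154), (0.03321835398674011, 0.10975610464811325), 83.71385192871094)
rest 401 0.03176025397231741 ((0.45949023962020874, 0.3757225275039673), (0.06781524419784546, 0.15004408359527588), 85.00315856933594)
side
[252. 146.] 78 [ 0.7004 -0.251 ] (0.7019, -0.2596) 0.
[... 533 characters left out ...]
072921753), 4.732034683227539)
 deck ((0.5321190357208252, -0.09757158160209656), (0.24334867298603058, 0.1446828991174698), 2.3095545768737793)
brass 262 [ 0.50665608 -0.10963015  0.12530471] 0.12628705399415174
grip 173 [0.46489939 0.38384563 0.10046749] [0.49218192 0.39281814 0.11260754] [0.44654691 0.36992681 0.0807141 ] ((0.46959906816482544, 0.3799159824848175), (0.0214163139462471, 0.04675658047199249), 84.260498046875)
bar 273 0.04715356494510636 ((0.46840718388557434, 0.3793300986289978), (0.033158425241708755, 0.10934659838676453), 86.54784393310547)
rest 500 0.033458017059014133 ((0.4608687162399292, 0.3798258602619171), (0.0689351037144661, 0.1531282365322113), 85.50040435791016)
```

```bash
cat > g.py <<'E'
from h import *
from scipy.spatial.transform import Rotation as Ro
import sys
def goal(x,y,z,yawdeg,p0=None,r0=None):
    s=status.observe()
    p=s['tool_pos'] if p0 is None else np.array(p0); R=Ro.from_euler('xyz',s['tool_rot'] if r0 is None else r0)
    Rt=Ro.from_euler('xyz',[np.pi,0,np.radians(yawdeg)])
    sh=R.inv().apply(np.array([x,y,z])-p); rv=(R.inv()*Rt).as_rotvec()
    n=max(np.linalg.norm(sh)/.0417,np.degrees(np.linalg.norm(rv))/7.16)
    print('t',round(s['time'],2),'now',p.round(4),np.degrees(s['tool_rot']).round(2),'q',s['qpos'].round(2),'open',round(s['opening'],4),'F',s['contact_force'].round(1))
    print('shift',sh.round(4).tolist(),'rot',rv.round(4).tolist(),'rows>=%.1f'%n)
if __name__=='__main__': goal(*map(float,sys.argv[1:5]))
E
python3 g.py 0.4225 -0.387 0.13 94.2
```

```text
t 0.1 now [ 0.1941 -0.4874  0.2261] [-1.7993e+02 -1.0000e-02  2.1700e+01] q [-1.34  0.34  1.52 -0.    1.28 -0.15] open 0.0918 F [-0.1  0.4 -0.2]
shift [0.2493, -0.0087, 0.0962] rot [-0.001, -0.001, -1.2653] rows>=10.1
```

Call:
jog_arm --series '[[1, [0.2493, -0.0087, 0.0962], [-0.001, -0.001, -1.2653]], [1, [0.2493, -0.0087, 0.0962], [-0.001, -0.001, -1.2653]], [1, [0.2493, -0.0087, 0.0962], [-0.001, -0.001, -1.2653]], [1, [0.2493, -0.0087, 0.0962], [-0.001, -0.001, -1.2653]], [1, [0.2493, -0.0087, 0.0962], [-0.001, -0.001, -1.2653]], [1, [0.2493, -0.0087, 0.0962], [-0.001, -0.001, -1.2653]], [1, [0.2493, -0.0087, 0.0962], [-0.001, -0.001, -1.2653]], [1, [0.2493, -0.0087, 0.0962], [-0.001, -0.001, -1.2653]], [1, [0.2493, -0.0087, 0.0962], [-0.001, -0.001, -1.2653]], [1, [0.2493, -0.0087, 0.0962], [-0.001, -0.001, -1.2653]], [1, [0.2493, -0.0087, 0.0962], [-0.001, -0.001, -1.2653]], [1, [0.2493, -0.0087, 0.0962], [-0.001, -0.001, -1.2653]]]'

```text
time: 1.1
tool_pos: [0.4225, -0.3873, 0.1302]
tool_rot: [-3.141, 0.001, 1.642]
contact_force: [0.6, 0.6, 0.0]
opening: 0.0919
```

```bash
python3 - <<'E'
from m import *
import cv2
d=cam('side','side1.png');W=cloud(d);[print(*j) for j in jars(W,d['img'])]
d=cam('top','top1.png');W=cloud(d);[print(*j) for j in jars(W,d['img'])]
E
python3 g.py 0.4225 -0.387 0.13 94.2
```

```text
[252. 146.] 80 [ 0.6994 -0.2522] (0.7033, -0.262) 0.0265 0.09
[413. 149.] 136 [ 0.0944 -0.5581] (0.0957, -0.5728) 0.0362 0.09
[324. 151.] 85 [ 0.4186 -0.3753] (0.4232, -0.3803) 0.0276 0.083
[436. 154.] 232 [-0.0104 -0.5903] (-0.0015, -0.6011) 0.0347 0.09
[285. 153.] 75 [ 0.5564 -0.2797] (0.5613, -0.2857) 0.0297 0.082
[309. 161.] 92 [ 0.4388 -0.2598] (0.4451, -0.2618) 0.0305 0.086
[413. 244.] 329 [-0.0215  0.0563] (-0.0209, 0.0394) 0.0531 0.09
[362. 169.] 200 [ 0.5613 -0.2881] (0.5611, -0.2889) 0.0276 0.087
[357. 204.] 202 [ 0.4437 -0.2686] (0.4429, -0.2694) 0.0277 0.086
[390. 210.] 156 [ 0.4216 -0.3809] (0.4219, -0.3881) 0.0273 0.086
[445. 304.] 80 [ 0.1014 -0.5569] (0.0992, -0.5614) 0.0204 0.09
[430. 328.] 453 [ 0.0261 -0.4793] (0.0237, -0.508) 0.0419 0.09
[455. 333.] 85 [ 0.0045 -0.5861] (0.0003, -0.5912) 0.0205 0.09
t 1.2 now [ 0.4224 -0.3875  0.1304] [1.8e+02 6.0e-02 9.4e+01] q [-0.88  0.52  1.52 -0.    1.1  -0.95] open 0.0919 F [ 0.   0.5 -0.1]
shift [0.0005, 0.0001, 0.0004] rot [0.0, 0.0011, -0.0035] rows>=0.0
```

View pics/side1.png

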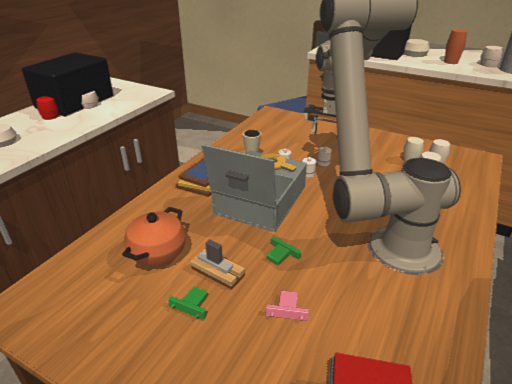

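View pics/top1.png

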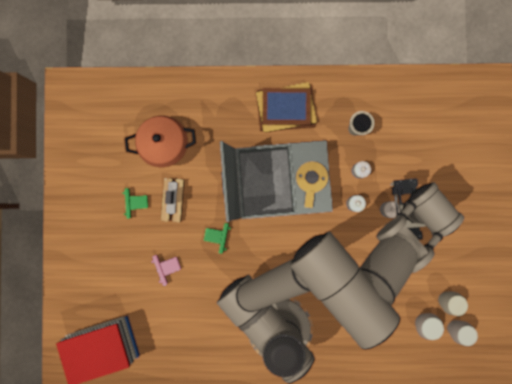

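Call:
jog_arm --series '[[1, [0, 0, 0.035], [0, 0, 0]], [1, [0, 0, 0.065], [0, 0, 0]], [1, [0, 0, 0.085], [0, 0, 0]], [1, [0, 0, 0.093], [0, 0, 0]], [1, [0, 0, 0.093], [0, 0, 0]], [-1, [0, 0, 0.093], [0, 0, 0]], [-1, [0, 0, 0.093], [0, 0, 0]], [-1, [0, 0, 0.093], [0, 0, 0]], [-1, [0, 0, 0.093], [0, 0, 0]], [-1, [0, 0, 0.093], [0, 0, 0]], [-1, [0, 0, 0.093], [0, 0, 0]], [-1, [0, 0, 0.093], [0, 0, 0]]]' --squeeze 20

```text
time: 2.2
tool_pos: [0.4227, -0.3878, 0.038]
tool_rot: [3.141, 0.002, 1.644]
contact_force: [-1.1, 0.4, 1.7]
opening: 0.0537
```

```bash
python3 g.py 0.4225 -0.387 0.20 94.2

```

```text
t 2.2 now [ 0.4227 -0.3878  0.038 ] [1.7997e+02 1.1000e-01 9.4200e+01] q [-0.88  0.64  1.61 -0.    0.89 -0.95] open 0.0537 F [-1.1  0.4  1.7]
shift [0.0005, -0.0, -0.162] rot [0.0005, 0.002, 0.0] rows>=3.9
```

Call:
jog_arm --series '[[-1, [0, 0, -0.03], [0, 0, 0]], [-1, [0, 0, -0.07], [0, 0, 0]], [-1, [0, 0, -0.11], [0, 0, 0]], [-1, [0, 0, -0.15], [0, 0, 0]], [-1, [0, 0, -0.167], [0, 0, 0]], [-1, [0, 0, -0.167], [0, 0, 0]]]'

```text
time: 2.7
tool_pos: [0.424, -0.389, 0.2094]
tool_rot: [3.136, 0.009, 1.644]
contact_force: [0.1, -0.3, -1.8]
opening: 0.0534
```

```bash
python3 g.py 0.5735 0.085 0.205 94.2

```

```text
t 2.7 now [ 0.424  -0.389   0.2094] [179.69   0.49  94.2 ] q [-0.88  0.44  1.42 -0.    1.27 -0.95] open 0.0534 F [ 0.1 -0.3 -1.8]
shift [0.4618, 0.1839, 0.0014] rot [0.0054, 0.0086, 0.0001] rows>=11.9
```

Call:
jog_arm --series '[[-1, [0.02, 0.008, 0], [0, 0, 0]], [-1, [0.055, 0.022, 0], [0, 0, 0]], [-1, [0.093, 0.037, 0], [0, 0, 0]], [-1, [0.131, 0.052, 0], [0, 0, 0]], [-1, [0.169, 0.067, 0], [0, 0, 0]], [-1, [0.207, 0.082, 0], [0, 0, 0]], [-1, [0.245, 0.097, 0], [0, 0, 0]], [-1, [0.283, 0.112, 0], [0, 0, 0]], [-1, [0.321, 0.128, 0], [0, 0, 0]], [-1, [0.359, 0.143, 0], [0, 0, 0]], [-1, [0.397, 0.158, 0], [0, 0, 0]], [-1, [0.432, 0.172, 0], [0, 0, 0]]]'

```text
time: 3.7
tool_pos: [0.5616, 0.0585, 0.2016]
tool_rot: [-3.138, 0.001, 1.645]
contact_force: [0.4, -1.3, -3.1]
opening: 0.0534
```

Call:
jog_arm --series '[[-1, [0.02, 0.008, 0], [0, 0, 0]], [-1, [0.03, 0.012, 0], [0, 0, 0]], [-1, [0.03, 0.012, 0], [0, 0, 0]], [-1, [0.03, 0.012, 0], [0, 0, 0]]]'

```text
time: 4.03
tool_pos: [0.5714, 0.0864, 0.2023]
tool_rot: [-3.139, 0.002, 1.645]
contact_force: [0.2, -0.2, -2.9]
opening: 0.0537
```

```bash
python3 g.py 0.5735 0.085 0.048 94.2
python3 - <<'E'
from h import *
d=cam('top','top2.png');W=cloud(d);np.savez('top2.npz',W=W,img=d['img'])
d2=cam('side','side2.png')
a=d['img'][110:240,200:380,::-1];b=d2['img'][80:230,190:370,::-1]
cv2.imwrite('pics/c2.png',np.hstack([cv2.resize(a,(400,300),interpolation=3),cv2.resize(b,(400,300),interpolation=3)]))
E
```

```text
t 4.03 now [0.5714 0.0864 0.2023] [-1.7983e+02  1.1000e-01  9.4240e+01] q [ 0.02  0.46  1.41 -0.    1.27 -0.05] open 0.0537 F [ 0.2 -0.2 -2.9]
shift [-0.0013, 0.0024, 0.1543] rot [-0.0029, 0.0019, 0.0008] rows>=3.7
```

View pics/c2.png

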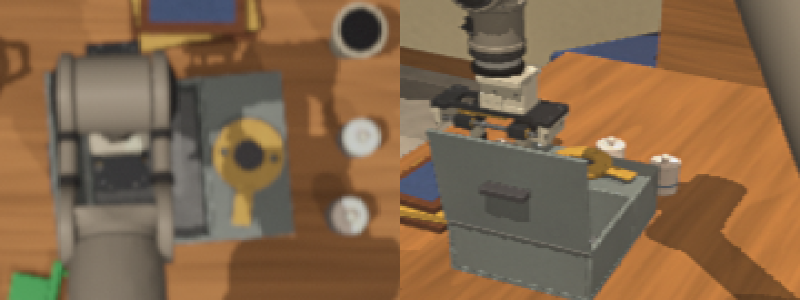

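Call:
jog_arm --series '[[-1, [0, 0.002, 0.03], [0, 0, 0]], [-1, [0, 0.002, 0.065], [0, 0, 0]], [-1, [0, 0.002, 0.1], [0, 0, 0]], [-1, [0, 0.002, 0.125], [0, 0, 0]], [-1, [0, 0.002, 0.14], [0, 0, 0]], [-1, [0, 0.002, 0.148], [0, 0, 0]], [-1, [0, 0.002, 0.148], [0, 0, 0]], [-1, [0, 0.002, 0.148], [0, 0, 0]]]'

```text
time: 4.8
tool_pos: [0.5747, 0.0858, 0.0565]
tool_rot: [3.141, 0.002, 1.643]
contact_force: [-0.5, -0.2, -2.8]
opening: 0.0536
```

```bash
python3 g.py 0.5735 0.085 0.048 94.2
```

```text
t 4.8 now [0.5747 0.0858 0.0565] [1.7995e+02 9.0000e-02 9.4130e+01] q [ 0.02  0.62  1.57 -0.    0.95 -0.05] open 0.0536 F [-0.5 -0.2 -2.8]
shift [-0.0007, -0.0012, 0.0085] rot [0.0008, 0.0015, -0.0013] rows>=0.2
```

Call:
jog_arm --series '[[-1, [0, -0.001, 0.003], [0, 0, 0]], [-1, [0, -0.001, 0.006], [0, 0, 0]], [-1, [0, -0.001, 0.008], [0, 0, 0]], [-1, [0, -0.001, 0.008], [0, 0, 0]], [-1, [0, -0.001, 0.008], [0, 0, 0]]]'

```text
time: 5.22
tool_pos: [0.5734, 0.0867, 0.0482]
tool_rot: [3.141, 0.001, 1.644]
contact_force: [-0.6, 0.1, -2.8]
opening: 0.0533
```

Call:
jog_arm --series '[[0.35, [0, 0, 0], [0, 0, 0]], [0.35, [0, 0, 0], [0, 0, 0]], [0.35, [0, 0, 0], [0, 0, 0]], [0.35, [0, 0, 0], [0, 0, 0]], [0.35, [0, 0, -0.02], [0, 0, 0]], [0.35, [0, 0, -0.05], [0, 0, 0]], [0.35, [0, 0, -0.09], [0, 0, 0]], [0.35, [0, 0, -0.13], [0, 0, 0]], [0.35, [0, 0, -0.13], [0, 0, 0]]]'

```text
time: 5.97
tool_pos: [0.5774, 0.0871, 0.1865]
tool_rot: [3.126, 0.002, 1.644]
contact_force: [1.3, -0.0, 0.4]
opening: 0.0619
```

```bash
python3 g.py 0.5602 -0.287 0.19 94.2
```

```text
t 5.97 now [0.5774 0.0871 0.1865] [1.7913e+02 1.2000e-01 9.4210e+01] q [ 0.02  0.47  1.43 -0.    1.22 -0.05] open 0.0619 F [ 1.3 -0.   0.4]
shift [-0.3718, -0.0446, -0.0034] rot [0.0152, 0.0021, 0.0001] rows>=9.0
```

Call:
jog_arm --series '[[1, [-0.04, -0.0045, 0], [0, 0, 0]], [1, [-0.08, -0.009, 0], [0, 0, 0]], [1, [-0.12, -0.013, 0], [0, 0, 0]], [1, [-0.16, -0.018, 0], [0, 0, 0]], [1, [-0.2, -0.022, 0], [0, 0, 0]], [1, [-0.24, -0.026, 0], [0, 0, 0]], [1, [-0.28, -0.031, 0], [0, 0, 0]], [1, [-0.32, -0.035, 0], [0, 0, 0]], [1, [-0.35, -0.039, 0], [0, 0, 0]], [1, [-0.372, -0.041, 0], [0, 0, 0]], [1, [-0.372, -0.041, 0], [0, 0, 0]], [1, [-0.372, -0.041, 0], [0, 0, 0]]]'

```text
time: 6.97
tool_pos: [0.5593, -0.2883, 0.1779]
tool_rot: [3.141, 0.001, 1.642]
contact_force: [-0.1, 0.7, -0.1]
opening: 0.0914
```

```bash
python3 - <<'E'
from m import *
d=cam('top','top3.png');W=cloud(d);[print(*j) for j in jars(W,d['img'])];np.savez('top3.npz',W=W,img=d['img'])
d2=cam('side','side3.png');[print(*j) for j in jars(cloud(d2),d2['img'])]
a=d['img'][110:260,200:380,::-1];b=d2['img'][80:230,190:370,::-1]
cv2.imwrite('pics/c3.png',np.hstack([cv2.resize(a,(400,333),interpolation=3),cv2.resize(b,(400,333),interpolation=3)]))
E
python3 g.py 0.5602 -0.287 0.038 94.2
```

```text
[254. 167.] 188 [0.5733 0.0853] (0.5718, 0.086) 0.0272 0.09
[360. 168.] 120 [ 0.5656 -0.2788] (0.5626, -0.2856) 0.0266 0.084
[445. 304.] 80 [ 0.1015 -0.556 ] (0.0969, -0.5625) 0.0218 0.09
[430. 328.] 455 [ 0.0248 -0.4768] (0.023, -0.5085) 0.042 0.09
[455. 333.] 84 [ 0.0037 -0.5871] (-0.0017, -0.5941) 0.0236 0.09
[252. 146.] 84 [ 0.6995 -0.2528] (0.7024, -0.2602) 0.0264 0.09
[413. 149.] 137 [ 0.0949 -0.5582] (0.0964, -0.5743) 0.035 0.09
[436. 154.] 228 [-0.0114 -0.5896] (-0.0016, -0.6016) 0.0357 0.09
[285. 152.] 79 [ 0.5564 -0.2792] (0.5615, -0.2811) 0.0285 0.083
[309. 162.] 81 [ 0.438  -0.2575] (0.4432, -0.2625) 0.0282 0.084
[413. 243.] 339 [-0.0213  0.0563] (-0.0193, 0.0352) 0.0537 0.09
t 7.07 now [ 0.5596 -0.2863  0.1782] [1.800e+02 5.000e-02 9.422e+01] q [-0.59  0.57  1.29 -0.    1.28 -0.67] open 0.092 F [-0.5 -0.1  0. ]
shift [-0.0006, 0.0005, 0.1402] rot [0.0001, 0.0008, 0.0003] rows>=3.4
```

View pics/c3.png

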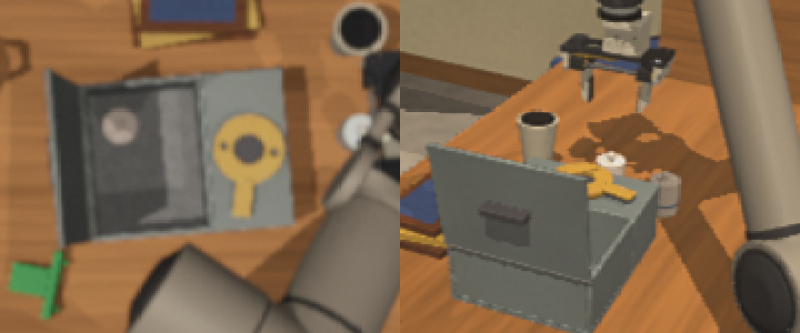

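Call:
jog_arm --series '[[1, [-0.001, 0, 0.035], [0, 0, 0]], [1, [-0.001, 0, 0.07], [0, 0, 0]], [1, [-0.001, 0, 0.105], [0, 0, 0]], [1, [-0.001, 0, 0.13], [0, 0, 0]], [1, [-0.001, 0, 0.14], [0, 0, 0]], [1, [-0.001, 0, 0.14], [0, 0, 0]], [-1, [-0.001, 0, 0.14], [0, 0, 0]], [-1, [-0.001, 0, 0.14], [0, 0, 0]], [-1, [-0.001, 0, 0.14], [0, 0, 0]], [-1, [-0.001, 0, 0.14], [0, 0, 0]], [-1, [-0.001, 0, 0.14], [0, 0, 0]], [-1, [-0.001, 0, 0.14], [0, 0, 0]]]'

```text
time: 8.07
tool_pos: [0.5601, -0.2886, 0.0393]
tool_rot: [3.14, 0.002, 1.644]
contact_force: [2.0, -0.6, 0.1]
opening: 0.0567
```

Call:
jog_arm --series '[[-1, [0, 0, -0.03], [0, 0, 0]], [-1, [0, 0, -0.07], [0, 0, 0]], [-1, [0, 0, -0.11], [0, 0, 0]], [-1, [0, 0, -0.15], [0, 0, 0]], [-1, [0, 0, -0.167], [0, 0, 0]], [-1, [0, 0, -0.167], [0, 0, 0]], [-1, [0, 0, -0.167], [0, 0, 0]]]'

```text
time: 8.65
tool_pos: [0.5596, -0.2881, 0.2056]
tool_rot: [3.141, 0.002, 1.644]
contact_force: [-0.4, -0.8, -3.2]
opening: 0.0537
```

```bash
python3 g.py 0.4637 0.077 0.205 94.2
```

```text
t 8.65 now [ 0.5596 -0.2881  0.2056] [1.7995e+02 1.1000e-01 9.4200e+01] q [-0.6   0.55  1.25 -0.    1.34 -0.67] open 0.0537 F [-0.4 -0.8 -3.2]
shift [0.3711, -0.0689, -0.0002] rot [0.0009, 0.0019, -0.0001] rows>=9.1
```

Call:
jog_arm --series '[[-1, [0.02, -0.004, 0], [0, 0, 0]], [-1, [0.055, -0.01, 0], [0, 0, 0]], [-1, [0.094, -0.017, 0], [0, 0, 0]], [-1, [0.133, -0.025, 0], [0, 0, 0]], [-1, [0.172, -0.032, 0], [0, 0, 0]], [-1, [0.211, -0.039, 0], [0, 0, 0]], [-1, [0.25, -0.046, 0], [0, 0, 0]], [-1, [0.289, -0.053, 0], [0, 0, 0]], [-1, [0.325, -0.06, 0], [0, 0, 0]], [-1, [0.355, -0.066, 0], [0, 0, 0]], [-1, [0.371, -0.069, 0], [0, 0, 0]], [-1, [0.371, -0.069, 0], [0, 0, 0]]]'

```text
time: 9.65
tool_pos: [0.4609, 0.0798, 0.2025]
tool_rot: [-3.136, -0.0, 1.648]
contact_force: [-0.6, -0.4, -2.0]
opening: 0.0541
```

```bash
python3 - <<'E'
from m import *
d2=cam('side','side4.png');W=cloud(d2)
b=d2['img'][60:230,190:390,::-1]
cv2.imwrite('pics/c4.png',cv2.resize(b,(800,680)[:2],interpolation=3)[:600])
E
python3 g.py 0.4637 0.077 0.048 94.2
```

```text
t 9.7 now [0.4619 0.0781 0.2027] [-1.7975e+02  6.0000e-02  9.4380e+01] q [ 0.    0.26  1.71 -0.    1.17 -0.07] open 0.0536 F [ 0.5  0.7 -2.2]
shift [-0.0011, 0.0024, 0.1547] rot [-0.0044, 0.0011, 0.0031] rows>=3.7
```

View pics/c4.png

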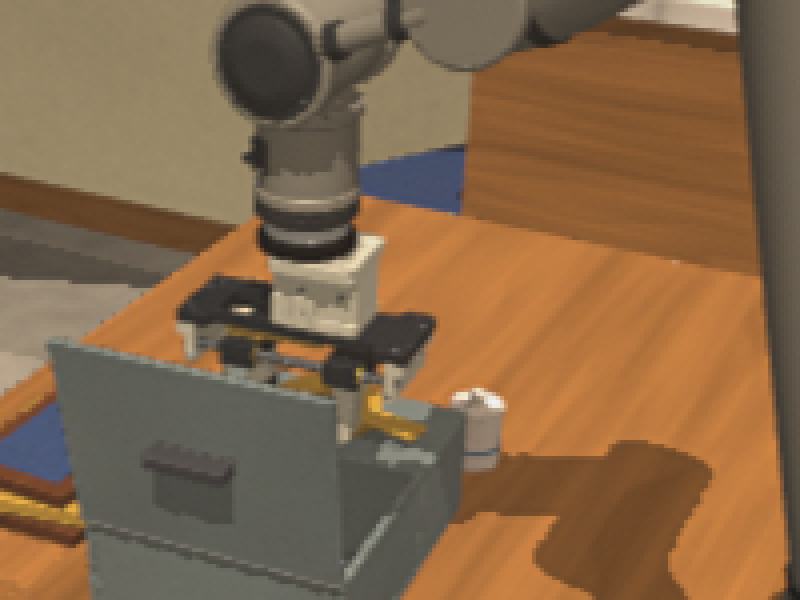

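Call:
jog_arm --series '[[-1, [0, 0.002, 0.03], [0, 0, 0]], [-1, [0, 0.002, 0.065], [0, 0, 0]], [-1, [0, 0.002, 0.095], [0, 0, 0]], [-1, [0, 0.002, 0.115], [0, 0, 0]], [-1, [0, 0.002, 0.125], [0, 0, 0]], [-1, [0, 0.002, 0.13], [0, 0, 0]], [-1, [0, 0.002, 0.133], [0, 0, 0]], [-1, [0, 0.002, 0.136], [0, 0, 0]]]'

```text
time: 10.37
tool_pos: [0.4659, 0.0761, 0.0685]
tool_rot: [-3.142, 0.002, 1.643]
contact_force: [0.0, 0.2, -2.7]
opening: 0.0535
```

Call:
jog_arm --series '[[-1, [0, 0, 0.004], [0, 0, 0]], [-1, [0, 0, 0.008], [0, 0, 0]], [-1, [0, 0, 0.012], [0, 0, 0]], [-1, [0, 0, 0.015], [0, 0, 0]], [-1, [0, 0, 0.018], [0, 0, 0]], [-1, [0, 0, 0.018], [0, 0, 0]]]'

```text
time: 10.87
tool_pos: [0.4665, 0.0766, 0.0515]
tool_rot: [3.139, 0.002, 1.644]
contact_force: [-0.8, -2.1, 2.8]
opening: 0.0534
```

Call:
jog_arm --series '[[0.35, [0, 0, 0], [0, 0, 0]], [0.35, [0, 0, 0], [0, 0, 0]], [0.35, [0, 0, 0], [0, 0, 0]], [0.35, [0, 0, 0], [0, 0, 0]], [0.35, [0, 0, -0.02], [0, 0, 0]], [0.35, [0, 0, -0.05], [0, 0, 0]], [0.35, [0, 0, -0.09], [0, 0, 0]], [0.35, [0, 0, -0.13], [0, 0, 0]], [0.35, [0, 0, -0.13], [0, 0, 0]], [0.35, [0, 0, -0.13], [0, 0, 0]]]'

```text
time: 11.7
tool_pos: [0.4669, 0.077, 0.1831]
tool_rot: [3.136, 0.002, 1.644]
contact_force: [-0.3, -0.0, -1.6]
opening: 0.062
```

```bash
python3 g.py 0.444 -0.267 0.18 94.2
```

```text
t 11.7 now [0.4669 0.077  0.1831] [1.7968e+02 1.0000e-01 9.4200e+01] q [ 0.    0.29  1.73 -0.    1.11 -0.07] open 0.062 F [-0.3 -0.  -1.6]
shift [-0.3414, -0.0481, 0.0034] rot [0.0056, 0.0017, 0.0001] rows>=8.3
```

Call:
jog_arm --series '[[1, [-0.04, -0.0056, 0], [0, 0, 0]], [1, [-0.08, -0.0112, 0], [0, 0, 0]], [1, [-0.12, -0.0168, 0], [0, 0, 0]], [1, [-0.16, -0.0225, 0], [0, 0, 0]], [1, [-0.2, -0.028, 0], [0, 0, 0]], [1, [-0.24, -0.0337, 0], [0, 0, 0]], [1, [-0.28, -0.0393, 0], [0, 0, 0]], [1, [-0.32, -0.045, 0], [0, 0, 0]], [1, [-0.341, -0.048, 0], [0, 0, 0]], [1, [-0.341, -0.048, 0], [0, 0, 0]], [1, [-0.341, -0.048, 0], [0, 0, 0]]]'

```text
time: 12.62
tool_pos: [0.4417, -0.267, 0.1795]
tool_rot: [-3.139, -0.001, 1.641]
contact_force: [-0.0, 0.9, 0.2]
opening: 0.0917
```

```bash
python3 - <<'E'
from m import *
d=cam('top','top5.png');W=cloud(d);[print(*j) for j in jars(W,d['img'])];np.savez('top5.npz',W=W,img=d['img'])
d2=cam('side','side5.png');[print(*j) for j in jars(cloud(d2),d2['img'])]
a=d['img'][110:260,200:380,::-1];b=d2['img'][80:230,190:370,::-1]
cv2.imwrite('pics/c5.png',np.hstack([cv2.resize(a,(400,333),interpolation=3),cv2.resize(b,(400,333),interpolation=3)]))
E
python3 g.py 0.444 -0.267 0.038 94.2
```

```text
[254. 167.] 183 [0.5677 0.086 ] (0.572, 0.0842) 0.0259 0.09
[257. 198.] 189 [0.4686 0.0785] (0.4665, 0.076) 0.0262 0.09
[355. 204.] 147 [ 0.4426 -0.2607] (0.4437, -0.2674) 0.0268 0.086
[445. 304.] 79 [ 0.0997 -0.556 ] (0.0974, -0.5597) 0.0183 0.09
[430. 328.] 451 [ 0.0246 -0.4777] (0.0236, -0.5076) 0.0415 0.09
[455. 333.] 83 [ 0.005  -0.5857] (0.0031, -0.5896) 0.0185 0.09
[251. 146.] 77 [ 0.7023 -0.2513] (0.7003, -0.2563) 0.0262 0.09
[413. 149.] 140 [ 0.0964 -0.5574] (0.0964, -0.575) 0.0356 0.09
[436. 153.] 232 [-0.0124 -0.5884] (-0.0101, -0.5636) 0.0543 0.09
[309. 162.] 83 [ 0.439  -0.2577] (0.4441, -0.2638) 0.0283 0.084
[413. 243.] 335 [-0.021  0.057] (-0.021, 0.0404) 0.0537 0.09
t 12.72 now [ 0.4423 -0.2654  0.1802] [-1.7991e+02 -5.0000e-02  9.4210e+01] q [-0.69  0.37  1.62 -0.    1.15 -0.76] open 0.0917 F [-0.2 -0.  -0.7]
shift [-0.0018, 0.0019, 0.1422] rot [-0.0016, -0.0009, 0.0002] rows>=3.4
```

View pics/c5.png

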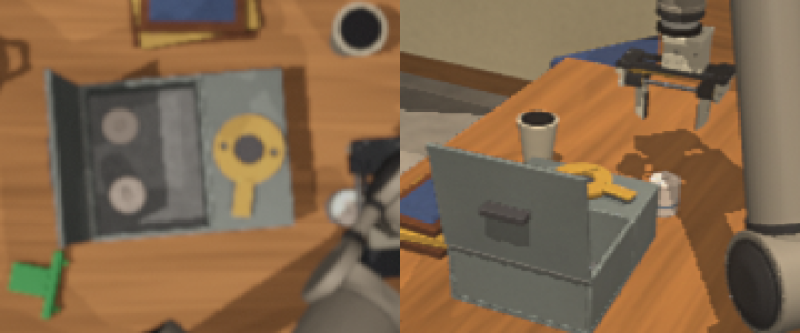

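Two jars stand in the compartment (about (120,125) and (127,195) in the left crop); the third is under the open gripper.

Call:
jog_arm --series '[[1, [-0.002, 0.001, 0.035], [0, 0, 0]], [1, [-0.002, 0.001, 0.07], [0, 0, 0]], [1, [-0.002, 0.001, 0.105], [0, 0, 0]], [1, [-0.002, 0.001, 0.13], [0, 0, 0]], [1, [-0.002, 0.001, 0.141], [0, 0, 0]], [-1, [-0.002, 0.001, 0.141], [0, 0, 0]], [-1, [-0.002, 0.001, 0.141], [0, 0, 0]], [-1, [-0.002, 0.001, 0.141], [0, 0, 0]], [-1, [-0.002, 0.001, 0.141], [0, 0, 0]], [-1, [-0.002, 0.001, 0.141], [0, 0, 0]], [-1, [-0.002, 0.001, 0.141], [0, 0, 0]], [-1, [-0.002, 0.001, 0.141], [0, 0, 0]]]'

```text
time: 13.72
tool_pos: [0.4442, -0.269, 0.0412]
tool_rot: [3.14, 0.002, 1.644]
contact_force: [-1.2, 0.3, 4.4]
opening: 0.0538
```

Call:
jog_arm --series '[[-1, [0, 0, 0], [0, 0, 0]], [-1, [0, 0, -0.02], [0, 0, 0]], [-1, [0, 0, -0.06], [0, 0, 0]], [-1, [0, 0, -0.1], [0, 0, 0]], [-1, [0, 0, -0.14], [0, 0, 0]], [-1, [0, 0, -0.167], [0, 0, 0]], [-1, [0, 0, -0.167], [0, 0, 0]], [-1, [0, 0, -0.167], [0, 0, 0]]]'

```text
time: 14.38
tool_pos: [0.4442, -0.2688, 0.2083]
tool_rot: [3.139, 0.003, 1.644]
contact_force: [1.2, 0.2, -3.8]
opening: 0.0534
```

```bash
python3 g.py 0.527 0.009 0.205 94.2
```

```text
t 14.38 now [ 0.4442 -0.2688  0.2083] [179.88   0.19  94.2 ] q [-0.69  0.35  1.57 -0.    1.22 -0.76] open 0.0534 F [ 1.2  0.2 -3.8]
shift [0.271, 0.1029, 0.0027] rot [0.0021, 0.0033, -0.0001] rows>=7.0
```

Call:
jog_arm --series '[[-1, [0.02, 0.0075, 0], [0, 0, 0]], [-1, [0.055, 0.021, 0], [0, 0, 0]], [-1, [0.09, 0.034, 0], [0, 0, 0]], [-1, [0.125, 0.047, 0], [0, 0, 0]], [-1, [0.16, 0.06, 0], [0, 0, 0]], [-1, [0.195, 0.073, 0], [0, 0, 0]], [-1, [0.23, 0.087, 0], [0, 0, 0]], [-1, [0.255, 0.096, 0], [0, 0, 0]], [-1, [0.27, 0.101, 0], [0, 0, 0]], [-1, [0.27, 0.101, 0], [0, 0, 0]], [-1, [0.27, 0.101, 0], [0, 0, 0]], [-1, [0.27, 0.101, 0], [0, 0, 0]]]'

```text
time: 15.38
tool_pos: [0.524, 0.0076, 0.2055]
tool_rot: [-3.139, 0.001, 1.644]
contact_force: [0.4, -0.1, -2.9]
opening: 0.0536
```

```bash
python3 g.py 0.524 0.009 0.05 94.2
```

```text
t 15.38 now [0.524  0.0076 0.2055] [-1.7983e+02  7.0000e-02  9.4190e+01] q [-0.13  0.36  1.56 -0.    1.23 -0.2 ] open 0.0536 F [ 0.4 -0.1 -2.9]
shift [0.0016, 0.0006, 0.1555] rot [-0.003, 0.0012, -0.0002] rows>=3.7
```

Call:
jog_arm --series '[[-1, [0, 0, 0.03], [0, 0, 0]], [-1, [0, 0, 0.065], [0, 0, 0]], [-1, [0, 0, 0.1], [0, 0, 0]], [-1, [0, 0, 0.12], [0, 0, 0]], [-1, [0, 0, 0.135], [0, 0, 0]], [-1, [0, 0, 0.14], [0, 0, 0]], [-1, [0, 0, 0.144], [0, 0, 0]], [-1, [0, 0, 0.147], [0, 0, 0]], [-1, [0, 0, 0.15], [0, 0, 0]], [-1, [0, 0, 0.152], [0, 0, 0]], [-1, [0, 0, 0.154], [0, 0, 0]], [-1, [0, 0, 0.154], [0, 0, 0]]]'

```text
time: 16.38
tool_pos: [0.525, 0.0079, 0.0532]
tool_rot: [3.141, 0.002, 1.644]
contact_force: [-1.0, -0.6, -2.5]
opening: 0.0536
```

Call:
jog_arm --series '[[-1, [0, 0, 0.001], [0, 0, 0]], [-1, [0, 0, 0.002], [0, 0, 0]], [-1, [0, 0, 0.003], [0, 0, 0]], [-1, [0, 0, 0.003], [0, 0, 0]]]'

```text
time: 16.72
tool_pos: [0.5251, 0.008, 0.0512]
tool_rot: [3.14, 0.002, 1.644]
contact_force: [-3.5, 0.1, 8.2]
opening: 0.0535
```

Contact with the floor; release and retreat.

Call:
jog_arm --series '[[0.4, [0, 0, 0], [0, 0, 0]], [0.4, [0, 0, 0], [0, 0, 0]], [0.4, [0, 0, 0], [0, 0, 0]], [0.4, [0, 0, 0], [0, 0, 0]], [0.4, [0, 0, -0.02], [0, 0, 0]], [0.4, [0, 0, -0.05], [0, 0, 0]], [0.4, [0, 0, -0.09], [0, 0, 0]], [0.4, [0, 0, -0.13], [0, 0, 0]], [0.4, [0, 0, -0.17], [0, 0, 0]], [0.4, [0, 0, -0.21], [0, 0, 0]], [0.4, [0, 0, -0.25], [0, 0, 0]], [0.4, [0, 0, -0.27], [0, 0, 0]]]'

```text
time: 17.72
tool_pos: [0.5258, 0.0082, 0.3254]
tool_rot: [3.134, 0.003, 1.644]
contact_force: [0.4, 0.2, -0.5]
opening: 0.0642
```

```bash
python3 g.py 0.40 -0.1 0.33 94.2
```

```text
t 17.72 now [0.5258 0.0082 0.3254] [1.7957e+02 1.6000e-01 9.4200e+01] q [-0.13  0.28  1.34 -0.    1.51 -0.2 ] open 0.0642 F [ 0.4  0.2 -0.5]
shift [-0.0987, -0.1334, -0.0053] rot [0.0075, 0.0029, 0.0001] rows>=4.0
```

Call:
jog_arm --series '[[-1, [-0.035, -0.023, 0], [0, 0, 0]], [-1, [-0.07, -0.046, 0], [0, 0, 0]], [-1, [-0.104, -0.07, 0], [0, 0, 0]], [-1, [-0.139, -0.093, 0], [0, 0, 0]], [-1, [-0.174, -0.116, 0], [0, 0, 0]], [-1, [-0.208, -0.139, 0], [0, 0, 0]], [-1, [-0.243, -0.162, 0], [0, 0, 0]], [-1, [-0.278, -0.185, 0], [0, 0, 0]], [-1, [-0.294, -0.198, 0], [0, 0, 0]], [-1, [-0.294, -0.198, 0], [0, 0, 0]]]'

```text
time: 18.55
tool_pos: [0.3467, -0.3027, 0.32]
tool_rot: [-3.141, 0.002, 1.639]
contact_force: [-0.5, 0.3, -0.9]
opening: 0.0027
```

```bash
python3 - <<'E'
from m import *
Ws=[];
for i in range(4):
    d=cam('top','top6_%d.png'%i);Ws.append(cloud(d))
W=np.nanmean(Ws,0);[print(*j) for j in jars(W,d['img'])];np.savez('top6.npz',W=W,img=d['img'])
Ws=[]
for i in range(4):
    d2=cam('side','side6_%d.png'%i);Ws.append(cloud(d2))
W=np.nanmean(Ws,0);[print(*j) for j in jars(W,d2['img'])];np.savez('side6.npz',W=W,img=d2['img'])
a=d['img'][110:260,200:380,::-1];b=d2['img'][80:230,190:370,::-1]
cv2.imwrite('pics/c6.png',np.hstack([cv2.resize(a,(400,333),interpolation=3),cv2.resize(b,(400,333),interpolation=3)]))
E
```

```text
[445. 304.] 76 [ 0.1029 -0.556 ] (0.0975, -0.5628) 0.0223 0.09
[430. 328.] 493 [ 0.0266 -0.4788] (0.0227, -0.5085) 0.0415 0.089
[455. 333.] 82 [ 0.003  -0.5858] (-0.0006, -0.5917) 0.0214 0.09
[252. 146.] 79 [ 0.6996 -0.2535] (0.7019, -0.2594) 0.0261 0.089
[413. 149.] 139 [ 0.0964 -0.5578] (0.0963, -0.5735) 0.0344 0.09
[436. 154.] 238 [-0.0122 -0.5896] (-0.0015, -0.6025) 0.0349 0.089
[413. 244.] 336 [-0.0212  0.0565] (-0.0205, 0.0384) 0.0528 0.09<stdin>:9: RuntimeWarning: Mean of empty slice
```

View pics/c6.png

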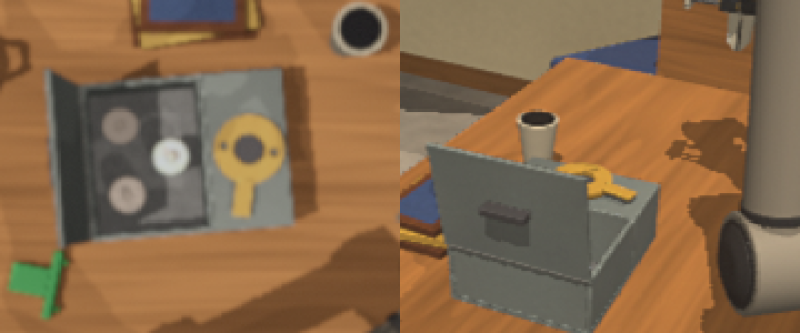

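View pics/top6_3.png

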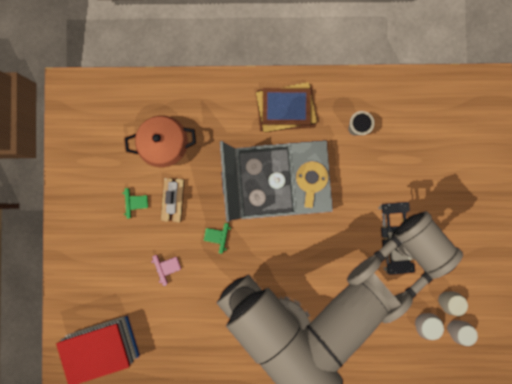

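```bash
cat > ringfit.py <<'E'
from h import *
def brass(W,img):
    hsv=cv2.cvtColor(img,cv2.COLOR_RGB2HSV);Z=W[...,2]
    reg=(W[...,0]>.38)&(W[...,0]<.66)&(W[...,1]>-.2)&(W[...,1]<.02)
    return reg&(hsv[...,0]>12)&(hsv[...,0]<35)&(hsv[...,1]>90)&(Z>.112)&(Z<.138)
def model(c,th,P,zt=0.1245):
    # th: angle of tongue direction in world
    d=P[:,:2]-c; r=np.hypot(*d.T); u=d@[np.cos(th),np.sin(th)]; v=d@[-np.sin(th),np.cos(th)]
    ring=(r<.052)&(r>.024)&(np.hypot(u,v-.038)>.0065)&(np.hypot(u,v+.038)>.0065)
    t=(u>.03)&(u<.102)&(abs(v)<.013)
    return ring|t
def fit(d):
    """pixel-based fit: project plane z=.1245 grid into image, compare w/ brass mask by colour"""
    img=d['img'];K=d['camera_matrix'];T=np.linalg.inv(d['T'])
    hsv=cv2.cvtColor(img,cv2.COLOR_RGB2HSV)
    g=np.arange(-.13,.13,.001);X,Y=np.meshgrid(.525+g,-.10+g)
    P=np.stack([X.ravel(),Y.ravel(),np.full(X.size,.1245)],-1)
    C=P@T[:3,:3].T+T[:3,3];u=C[:,0]/C[:,2]*K[0,0]+K[0,2];v=C[:,1]/C[:,2]*K[1,1]+K[1,2]
    m=((hsv[...,0]>12)&(hsv[...,0]<35)&(hsv[...,1]>105)&(hsv[...,2]>60)).astype(np.float32)
    s=cv2.remap(m,u.astype(np.float32).reshape(X.shape),v.astype(np.float32).reshape(X.shape),1).ravel()-.5
    near=lambda c:np.hypot(P[:,0]-c[0],P[:,1]-c[1])<.11
    best=None
    c=np.array([.525,-.105]);th=-1.75+0
    def sc(c,th):
        mm=model(c,th,P);return np.where(mm,s,-s)[near(c)].sum()
    cand=[]
    for th in np.radians(np.arange(150,275,3)):
        for dx in np.arange(-.016,.017,.004):
            for dy in np.arange(-.016,.017,.004):
                cand.append((sc(c+[dx,dy],th),.525+dx,-.105+dy,th))
    b=max(cand)
    from scipy.optimize import minimize
    r=minimize(lambda p:-sc(p[:2]/1,p[2]),b[1:],method='Nelder-Mead',options=dict(initial_simplex=[b[1:]]+[np.array(b[1:])+e for e in np.diag([.003,.003,.04])],xatol=1e-4))
    return r.x,-r.fun
E
python3 - <<'E'
from ringfit import *
for n in('top','side'):
    d=cam(n);x,f=fit(d);print(n,x[:2].round(4),np.degrees(x[2]).round(2),f)
    W=np.load(n+'6.npz')['W'];
    # lid plane
    reg=(W[...,0]>.42)&(W[...,0]<.6)&(W[...,1]>.11)&(W[...,1]<.25)&(W[...,2]>.13)&(W[...,2]<.31)
    p=W[reg]
    for _ in range(4):
        c=p.mean(0);q=np.linalg.svd(p-c,full_matrices=False)[2][2];q*=np.sign(q[1]);p=p[abs((p-c)@q)<.006]
    print('lid',len(p),c.round(3),q.round(3),'yaw',np.degrees(np.arctan2(q[1],q[0]))-90,'theta',np.pi/2-np.arctan2(q[2],np.hypot(*q[:2])),p.max(0).round(3))
    Z=W[...,2];img=np.load(n+'6.npz')['img'];hsv=cv2.cvtColor(img,cv2.COLOR_RGB2HSV)
    reg=(W[...,0]>.35)&(W[...,0]<.68)&(W[...,1]>-.21)&(W[...,1]<.2)&(abs(Z-.11)<.005)&(hsv[...,1]<60)
    p=W[reg][:,:2].astype(np.float32);print('chest',cv2.minAreaRect(p))
E
```

```text
top [ 0.5335 -0.1047] 173.89 11527.2041015625
lid 817 [0.51  0.157 0.23 ] [-0.074  0.982 -0.176] yaw 4.291765313884753 theta 1.7476173535658168 [0.6   0.18  0.297]
chest ((0.5262342691421509, -0.013725444674491882), (0.23741745948791504, 0.30580198764801025), 4.092457294464111)
side [ 0.5245 -0.0852] 270.38 6598.1015625
lid 2021 [0.507 0.164 0.22 ] [-0.073  0.985 -0.157] yaw 4.254790902819252 theta 1.727966723967422 [0.6   0.183 0.297]
chest ((0.525547981262207, -0.007413104176521301), (0.2394133359193802, 0.3145579695701599), 4.317331790924072)
```

```bash
python3 - <<'E'
import re
s=open('ringfit.py').read()
s=s.replace("(hsv[...,2]>60)).astype","(hsv[...,2]>60)&(cloud(d)[...,2]>.116)&(cloud(d)[...,2]<.14)).astype")
open('ringfit.py','w').write(s)
from ringfit import *
for n in('top','side'):
    d=cam(n);hsv=cv2.cvtColor(d['img'],cv2.COLOR_RGB2HSV)
    if n=='top': print(hsv[185,295:335,:].tolist()[::3])
    x,f=fit(d);print(n,x[:2].round(4),np.degrees(x[2]).round(2),f)
E
```

```text
[[43, 13, 136], [19, 91, 165], [20, 141, 199], [20, 141, 199], [21, 140, 198], [20, 140, 195], [20, 137, 194], [21, 140, 199], [21, 138, 199], [20, 142, 199], [20, 102, 162], [30, 16, 129], [13, 132, 118], [14, 153, 118]]
top [ 0.5324 -0.1076] 172.22 17970.91796875
side [ 0.5352 -0.109 ] 170.55 14661.4501953125
```

```bash
python3 g.py 0.509 0.223 0.37 94.2
```

```text
t 19.15 now [ 0.3491 -0.299   0.3204] [1.7999e+02 8.0000e-02 9.4250e+01] q [-0.87  0.16  1.51 -0.    1.47 -0.95] open 0.0004 F [-1.3 -0.6  0.3]
shift [0.5087, 0.1981, -0.0503] rot [0.0002, 0.0014, 0.0009] rows>=13.1
```

Call:
jog_arm --series '[[-1, [0.03, 0.012, -0.015], [0, 0, 0]], [-1, [0.065, 0.025, -0.03], [0, 0, 0]], [-1, [0.1, 0.039, -0.045], [0, 0, 0]], [-1, [0.138, 0.054, -0.05], [0, 0, 0]], [-1, [0.176, 0.069, -0.05], [0, 0, 0]], [-1, [0.214, 0.083, -0.05], [0, 0, 0]], [-1, [0.252, 0.098, -0.05], [0, 0, 0]], [-1, [0.29, 0.113, -0.05], [0, 0, 0]], [-1, [0.328, 0.128, -0.05], [0, 0, 0]], [-1, [0.366, 0.143, -0.05], [0, 0, 0]], [-1, [0.404, 0.157, -0.05], [0, 0, 0]], [-1, [0.44, 0.171, -0.05], [0, 0, 0]]]'

```text
time: 20.15
tool_pos: [0.4872, 0.1545, 0.3699]
tool_rot: [3.141, 0.001, 1.645]
contact_force: [1.3, -1.2, -0.4]
opening: 0.0001
```

Call:
jog_arm --series '[[-1, [0.035, 0.014, 0], [0, 0, 0]], [-1, [0.069, 0.027, 0], [0, 0, 0]], [-1, [0.069, 0.027, 0], [0, 0, 0]], [-1, [0.069, 0.027, 0.03], [0, 0, 0]], [-1, [0.069, 0.027, 0.07], [0, 0, 0]], [-1, [0.069, 0.027, 0.105], [0, 0, 0]], [-1, [0.069, 0.027, 0.115], [0, 0, 0]], [-1, [0.069, 0.027, 0.115], [0, 0, 0]]]'

```text
time: 20.82
tool_pos: [0.5077, 0.2221, 0.2522]
tool_rot: [-3.136, 0.003, 1.644]
contact_force: [-0.1, -0.5, -0.4]
opening: 0.0002
```

```bash
python3 g.py 0.512 0.183 0.255 94.2;python3 - <<'E'
from m import *
d=cam('top');d2=cam('side')
a=d['img'][110:260,180:360,::-1];b=d2['img'][80:230,190:370,::-1]
cv2.imwrite('pics/c7.png',np.hstack([cv2.resize(a,(400,333),interpolation=3),cv2.resize(b,(400,333),interpolation=3)]))
E
```

```text
t 20.82 now [0.5077 0.2221 0.2522] [-1.7967e+02  1.5000e-01  9.4200e+01] q [ 0.27  0.38  1.39 -0.    1.37  0.2 ] open 0.0002 F [-0.1 -0.5 -0.4]
shift [-0.0393, 0.0014, -0.0027] rot [-0.0058, 0.0027, -0.0001] rows>=0.9
```

View pics/c7.png

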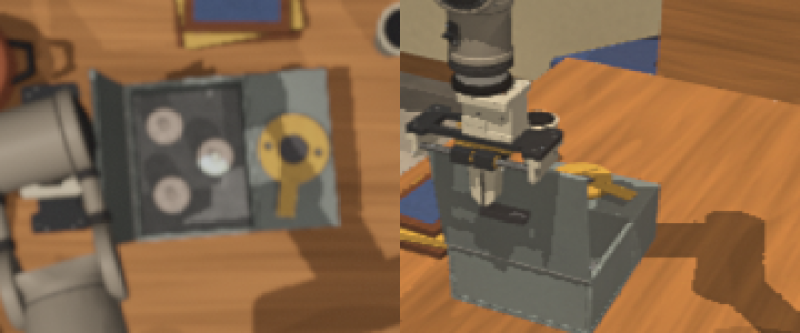

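Call:
jog_arm --series '[[-1, [-0.02, 0, 0], [0, 0, 0]], [-1, [-0.03, 0, 0], [0, 0, 0]], [-1, [-0.0375, 0, -0.004], [0, 0, 0]], [-1, [-0.0505, 0, -0.006], [0, 0, 0]], [-1, [-0.0635, 0, -0.0075], [0, 0, 0]], [-1, [-0.0765, 0, -0.0075], [0, 0, 0]], [-1, [-0.0895, 0, -0.0065], [0, 0, 0]], [-1, [-0.1025, 0, -0.0045], [0, 0, 0]], [-1, [-0.1153, 0, -0.001], [0, 0, 0]], [-1, [-0.1275, 0, 0.003], [0, 0, 0]], [-1, [-0.1396, 0, 0.0086], [0, 0, 0]], [-1, [-0.151, 0, 0.0145], [0, 0, 0]]]'

```text
time: 21.92
tool_pos: [0.5203, 0.0704, 0.2398]
tool_rot: [3.141, 0.002, 1.644]
contact_force: [2.5, 1.3, 2.2]
opening: 0.0005
```

```bash
python3 g.py 0.512 0.183 0.255 94.2;python3 - <<'E'
from m import *
d=cam('top');d2=cam('side')
a=d['img'][110:260,180:360,::-1];b=d2['img'][80:230,190:370,::-1]
cv2.imwrite('pics/c8.png',np.hstack([cv2.resize(a,(400,333),interpolation=3),cv2.resize(b,(400,333),interpolation=3)]))
E
```

```text
t 21.92 now [0.5203 0.0704 0.2398] [1.7999e+02 1.1000e-01 9.4180e+01] q [-0.01  0.33  1.5  -0.    1.31 -0.08] open 0.0005 F [2.5 1.3 2.2]
shift [0.1128, -0.0, -0.0154] rot [0.0001, 0.0018, -0.0004] rows>=2.7
```

View pics/c8.png

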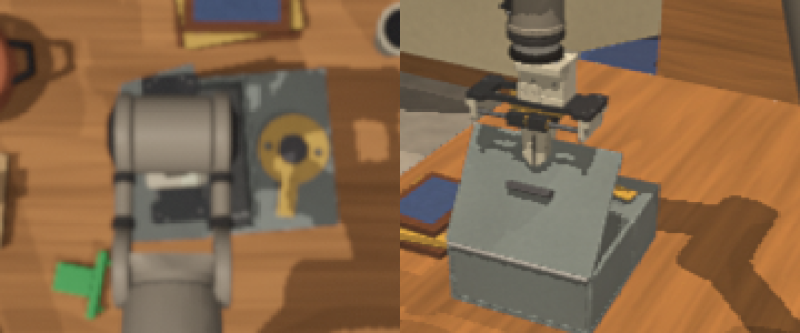

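The lid is about half shut, the fingers pushing its outer face above the pull (right crop, (535,160)). Continue the arc.

Call:
jog_arm --series '[[-1, [-0.0108, 0, 0.008], [0, 0, 0]], [-1, [-0.0209, 0, 0.016], [0, 0, 0]], [-1, [-0.0303, 0, 0.0255], [0, 0, 0]], [-1, [-0.0388, 0, 0.0354], [0, 0, 0]], [-1, [-0.0464, 0, 0.046], [0, 0, 0]], [-1, [-0.0531, 0, 0.057], [0, 0, 0]], [-1, [-0.0587, 0, 0.0692], [0, 0, 0]], [-1, [-0.0633, 0, 0.0815], [0, 0, 0]], [-1, [-0.0668, 0, 0.0941], [0, 0, 0]], [-1, [-0.0692, 0, 0.105], [0, 0, 0]], [-1, [-0.0705, 0, 0.112], [0, 0, 0]], [-1, [-0.0705, 0, 0.116], [0, 0, 0]]]'

```text
time: 23.02
tool_pos: [0.5248, 0.0008, 0.123]
tool_rot: [-3.14, 0.001, 1.644]
contact_force: [-1.3, -0.5, 1.5]
opening: 0.0004
```

Call:
jog_arm --series '[[-1, [0, 0, 0.002], [0, 0, 0]], [-1, [0, 0, 0.004], [0, 0, 0]], [-1, [0, 0, 0.006], [0, 0, 0]], [-1, [0, 0, 0.006], [0, 0, 0]]]'

```text
time: 23.35
tool_pos: [0.5254, 0.0017, 0.1185]
tool_rot: [3.141, 0.001, 1.644]
contact_force: [0.0, -0.7, 0.7]
opening: 0.0002
```

Call:
jog_arm --series '[[-1, [0, 0, 0.001], [0, 0, 0]], [-1, [0, 0, 0.002], [0, 0, 0]], [-1, [0, 0, 0.002], [0, 0, 0]]]'

```text
time: 23.6
tool_pos: [0.5255, 0.0017, 0.1182]
tool_rot: [3.14, 0.002, 1.645]
contact_force: [-3.9, 0.8, 11.5]
opening: 0.0003
```

Call:
jog_arm --series '[[-1, [0, 0, -0.03], [0, 0, 0]], [-1, [0, 0, -0.07], [0, 0, 0]], [-1, [0, 0, -0.11], [0, 0, 0]], [-1, [0, 0, -0.15], [0, 0, 0]], [-1, [0, 0, -0.15], [0, 0, 0]], [-1, [0, 0, -0.15], [0, 0, 0]]]'

```text
time: 24.1
tool_pos: [0.5264, 0.0018, 0.2691]
tool_rot: [3.135, 0.002, 1.644]
contact_force: [-0.9, 0.8, -0.0]
opening: 0.0004
```

```bash
python3 g.py 0.4685 0.3765 0.20 175.2;python3 - <<'E'
from m import *
d=cam('top');d2=cam('side')
a=d['img'][160:240,120:240,::-1];b=d2['img'][200:320,150:320,::-1]
cv2.imwrite('pics/c9.png',np.hstack([cv2.resize(a,(400,300),interpolation=3),cv2.resize(b,(400,300),interpolation=3)]))
cv2.imwrite('pics/s9.png',d2['img'][80:330,130:400,::-1])
E
```

```text
t 24.1 now [0.5264 0.0018 0.2691] [1.7965e+02 1.4000e-01 9.4220e+01] q [-0.14  0.31  1.45 -0.    1.37 -0.21] open 0.0004 F [-0.9  0.8 -0. ]
shift [0.3781, -0.0306, 0.068] rot [0.0033, 0.0064, -1.4134] rows>=11.3
```

View pics/c9.png

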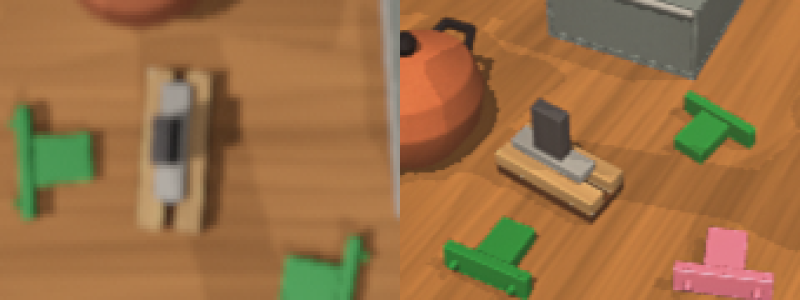

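View pics/s9.png

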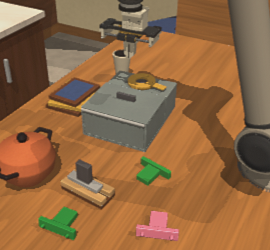

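The lid now lies flat. Candidates in the right crop: grey spanner standing on the wooden rest (550,130), green look-alikes (490,260) and (715,125), pink (723,265) lying on the desk. The grey one fits (steel, on the rest).

Call:
jog_arm --series '[[1, [0.035, -0.003, 0.0], [0, 0, -0.124]], [1, [0.07, -0.006, 0.0], [0, 0, -0.248]], [1, [0.105, -0.009, 0.01], [0, 0, -0.372]], [1, [0.14, -0.012, 0.02], [0, 0, -0.496]], [1, [0.175, -0.015, 0.03], [0, 0, -0.62]], [1, [0.21, -0.017, 0.04], [0, 0, -0.744]], [1, [0.245, -0.02, 0.05], [0, 0, -0.868]], [1, [0.28, -0.023, 0.06], [0, 0, -0.992]], [1, [0.315, -0.026, 0.06], [0, 0, -1.116]], [1, [0.35, -0.029, 0.06], [0, 0, -1.24]], [1, [0.378, -0.0306, 0.06], [0, 0, -1.364]], [1, [0.378, -0.0306, 0.06], [0, 0, -1.4134]]]'

```text
time: 25.2
tool_pos: [0.4647, 0.3807, 0.2032]
tool_rot: [-3.14, -0.004, 3.068]
contact_force: [-0.3, -0.2, -0.7]
opening: 0.0758
```

Call:
jog_arm --series '[[1, [0, 0, 0], [0, 0, 0]], [1, [0, 0, 0], [0, 0, 0]], [1, [0, 0, 0], [0, 0, 0]]]'

```text
time: 25.45
tool_pos: [0.4669, 0.3754, 0.2049]
tool_rot: [-3.139, -0.001, 3.055]
contact_force: [0.3, -0.6, -0.8]
opening: 0.0912
```

```bash
python3 g.py 0.4685 0.3765 0.066 175.2;python3 - <<'E'
from m import *
d=cam('top');d2=cam('side')
a=d['img'][160:240,120:240,::-1];b=d2['img'][170:290,150:320,::-1]
cv2.imwrite('pics/c10.png',np.hstack([cv2.resize(a,(400,300),interpolation=3),cv2.resize(b,(400,300),interpolation=3)]))
E
```

```text
t 25.45 now [0.4669 0.3754 0.2049] [-1.7984e+02 -7.0000e-02  1.7504e+02] q [ 0.55  0.5   1.34 -0.    1.31 -0.93] open 0.0912 F [ 0.3 -0.6 -0.8]
shift [-0.0017, 0.0016, 0.1389] rot [-0.0028, -0.0013, -0.0029] rows>=3.3
```

View pics/c10.png

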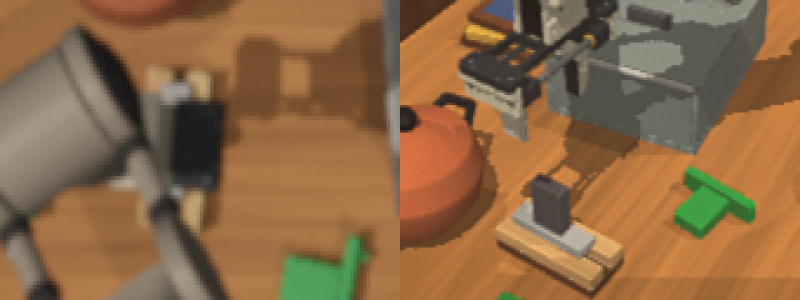

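Call:
jog_arm --series '[[1, [-0.0015, 0.001, 0.035], [0, 0, -0.003]], [1, [-0.0015, 0.001, 0.07], [0, 0, -0.003]], [1, [-0.0015, 0.001, 0.105], [0, 0, -0.003]], [1, [-0.0015, 0.001, 0.13], [0, 0, -0.003]], [1, [-0.0015, 0.001, 0.137], [0, 0, -0.003]], [1, [-0.0015, 0.001, 0.137], [0, 0, -0.003]], [-0.2, [-0.0015, 0.001, 0.137], [0, 0, -0.003]], [-0.2, [-0.0015, 0.001, 0.137], [0, 0, -0.003]], [-0.2, [-0.0015, 0.001, 0.137], [0, 0, -0.003]], [-0.2, [-0.0015, 0.001, 0.137], [0, 0, -0.003]], [-0.2, [-0.0015, 0.001, 0.137], [0, 0, -0.003]], [-0.2, [-0.0015, 0.001, 0.137], [0, 0, -0.003]]]' --squeeze 8

```text
time: 26.55
tool_pos: [0.469, 0.3773, 0.0697]
tool_rot: [-3.141, 0.001, 3.061]
contact_force: [0.4, 0.4, 0.3]
opening: 0.0566
```

```bash
python3 g.py 0.4685 0.3765 0.066 175.2
```

```text
t 26.55 now [0.469  0.3773 0.0697] [-1.7996e+02  8.0000e-02  1.7535e+02] q [ 0.55  0.64  1.5  -0.    1.01 -0.94] open 0.0566 F [0.4 0.4 0.3]
shift [0.0004, -0.0008, 0.0037] rot [-0.0007, 0.0013, 0.0027] rows>=0.1
```

Call:
jog_arm --series '[[-1, [0, 0, 0], [0, 0, 0]], [-1, [0, 0, 0], [0, 0, 0]], [-1, [0, 0, 0], [0, 0, 0]], [-1, [0, 0, 0], [0, 0, 0]], [-1, [0, 0, 0], [0, 0, 0]], [-1, [0, 0, 0], [0, 0, 0]], [-1, [0, 0, 0], [0, 0, 0]], [-1, [0, 0, 0], [0, 0, 0]]]'

```text
time: 27.22
tool_pos: [0.4688, 0.3772, 0.069]
tool_rot: [-3.14, 0.0, 3.06]
contact_force: [0.4, 0.9, -0.4]
opening: 0.0197
```

```bash
python3 g.py 0.4685 0.3765 0.066 175.2
```

```text
t 27.22 now [0.4688 0.3772 0.069 ] [-1.7994e+02  3.0000e-02  1.7535e+02] q [ 0.55  0.64  1.5  -0.    1.01 -0.94] open 0.0197 F [ 0.4  0.9 -0.4]
shift [0.0002, -0.0007, 0.003] rot [-0.0011, 0.0005, 0.0027] rows>=0.1
```

Call:
jog_arm --series '[[-1, [0, 0, 0], [0, 0, 0]], [-1, [0, 0, 0], [0, 0, 0]], [-1, [0, 0, -0.01], [0, 0, 0]], [-1, [0, 0, -0.03], [0, 0, 0]], [-1, [0, 0, -0.06], [0, 0, 0]], [-1, [0, 0, -0.1], [0, 0, 0]], [-1, [0, 0, -0.14], [0, 0, 0]], [-1, [0, 0, -0.165], [0, 0, 0]], [-1, [0, 0, -0.165], [0, 0, 0]], [-1, [0, 0, -0.165], [0, 0, 0]]]' --squeeze 50

```text
time: 28.05
tool_pos: [0.4689, 0.3773, 0.2356]
tool_rot: [3.141, 0.003, 3.06]
contact_force: [0.2, 0.0, -3.6]
opening: 0.0197
```

```bash
python3 g.py 0.533 -0.107 0.235 81.8;python3 - <<'E'
from m import *
d2=cam('side')
b=d2['img'][150:290,150:320,::-1]
cv2.imwrite('pics/c11.png',cv2.resize(b,None,fx=3,fy=3,interpolation=3))
E
```

```text
t 28.05 now [0.4689 0.3773 0.2356] [1.7999e+02 1.6000e-01 1.7535e+02] q [ 0.55  0.48  1.29 -0.    1.37 -0.94] open 0.0197 F [ 0.2  0.  -3.6]
shift [-0.1031, -0.4776, 0.0008] rot [0.0024, 0.002, 1.6328] rows>=13.1
```

View pics/c11.png

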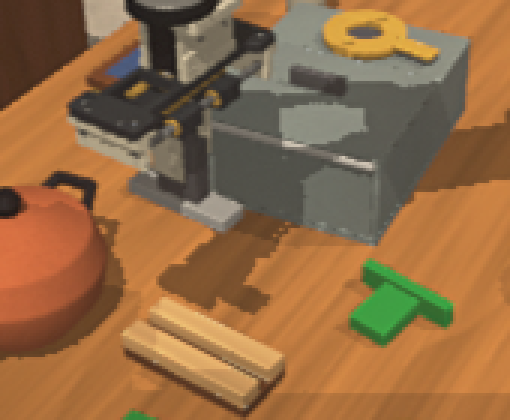

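```bash
python3 - <<'E'
from ringfit import *
for n in('top','top','top','side','side','side'):
    d=cam(n);x,f=fit(d);print(n,x[:2].round(4),np.degrees(x[2]).round(2),f)
    if n=='top': cv2.imwrite('pics/r12.png',cv2.resize(d['img'][145:220,215:340,::-1],None,fx=6,fy=6,interpolation=2))
    else: cv2.imwrite('pics/r13.png',cv2.resize(d['img'][140:190,240:310,::-1],None,fx=8,fy=8,interpolation=2))
E
```

```text
top [ 0.5319 -0.1071] 172.53 17960.869140625
top [ 0.532  -0.1075] 172.33 17988.2734375
top [ 0.5318 -0.1073] 172.42 18040.109375
side [ 0.5336 -0.1044] 173.96 15707.0693359375
side [ 0.5338 -0.1047] 174.06 15685.2294921875
side [ 0.5336 -0.1046] 174.49 15766.5537109375
```

View pics/r12.png

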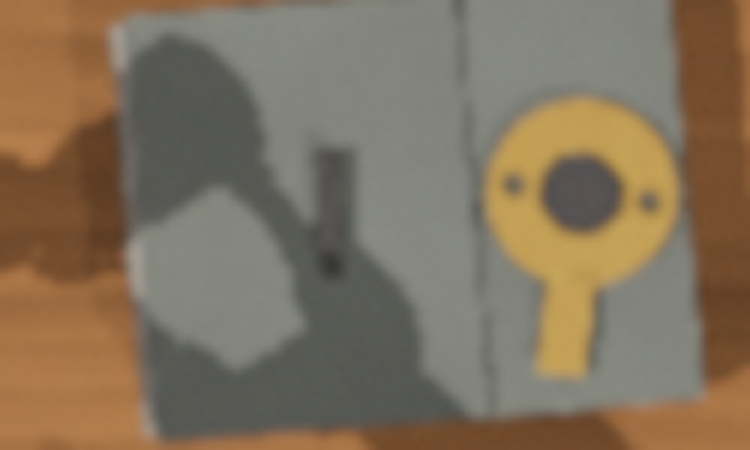

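View pics/r13.png

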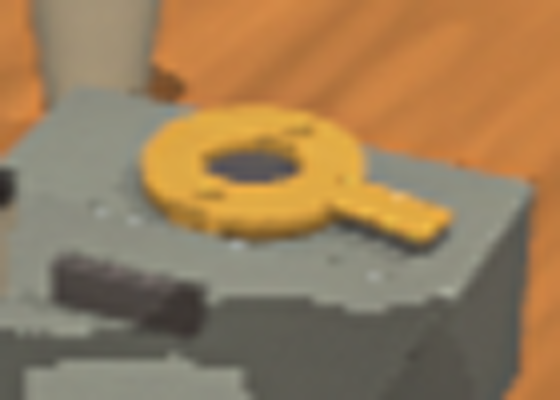

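```bash
python3 - <<'E'
from h import *
acc=[]
for i in range(4):
    d=cam('top');g=255-d['img'].astype(float).mean(2)
    K=d['camera_matrix'];T=d['T'];o=[]
    for u0,v0,z in [(300.5,175.8,.1225),(323.2,178.7,.1225),(312,177.3,.1245)]:
        r=4 if z<.124 else 10
        v,u=np.mgrid[int(v0)-r:int(v0)+r+1,int(u0)-r:int(u0)+r+1];w=g[v,u].copy();
        thr=np.percentile(w,50) if r==4 else np.percentile(w,72);w=np.clip(w-thr-10,0,None)
        if r==4: w[np.hypot(u-u0,v-v0)>3.5]=0
        else: w=(w>0)*(np.hypot(u-u0,v-v0)<9.)
        c=np.array([(u*w).sum(),(v*w).sum()])/w.sum()
        ray=T[:3,:3]@np.array([(c[0]-K[0,2])/K[0,0],(c[1]-K[1,2])/K[1,1],1]);o.append((T[:3,3]+ray*(z-T[2,3])/ray[2])[:2])
    acc.append(o)
o=np.mean(acc,0);print(o.round(4),'mid',(o[0]+o[1])/2,'dist',np.linalg.norm(o[0]-o[1]),'ang',np.degrees(np.arctan2(*(o[0]-o[1])[::-1])))
E
python3 g.py 0.533 -0.1067 0.235 82.5
```

```text
[[ 0.5381 -0.0679]
 [ 0.5276 -0.1432]
 [ 0.5327 -0.1057]] mid [ 0.532855   -0.10555978] dist 0.07599866961379577 ang 82.12678185149579
t 28.6 now [0.4687 0.3773 0.2336] [-1.7990e+02 -1.0000e-02  1.7535e+02] q [ 0.55  0.48  1.29 -0.    1.37 -0.94] open 0.0196 F [ 0.6 -0.  -3.3]
shift [-0.1034, -0.4771, -0.0006] rot [-0.0014, 0.0013, 1.6206] rows>=13.0
```

Call:
jog_arm --series '[[-1, [-0.008, -0.035, 0], [0, 0, 0.12]], [-1, [-0.015, -0.07, 0], [0, 0, 0.24]], [-1, [-0.023, -0.105, 0], [0, 0, 0.36]], [-1, [-0.03, -0.14, 0], [0, 0, 0.48]], [-1, [-0.038, -0.175, 0], [0, 0, 0.6]], [-1, [-0.045, -0.21, 0], [0, 0, 0.72]], [-1, [-0.053, -0.245, 0], [0, 0, 0.84]], [-1, [-0.061, -0.28, 0], [0, 0, 0.96]], [-1, [-0.068, -0.315, 0], [0, 0, 1.08]], [-1, [-0.076, -0.35, 0], [0, 0, 1.2]], [-1, [-0.084, -0.385, 0], [0, 0, 1.32]], [-1, [-0.091, -0.42, 0], [0, 0, 1.44]]]'

```text
time: 29.6
tool_pos: [0.5255, -0.0505, 0.2348]
tool_rot: [3.141, 0.002, 1.614]
contact_force: [1.1, -0.5, -3.1]
opening: 0.0196
```

Call:
jog_arm --series '[[-1, [0, 0, 0], [0, 0, 0]], [-1, [0, 0, 0], [0, 0, 0]], [-1, [0, 0, 0], [0, 0, 0]]]'

```text
time: 29.85
tool_pos: [0.5252, -0.0485, 0.2345]
tool_rot: [-3.142, 0.001, 1.621]
contact_force: [-0.4, 0.1, -3.3]
opening: 0.0197
```

```bash
python3 g.py 0.533 -0.106 0.235 82.3
```

```text
t 29.85 now [ 0.5252 -0.0485  0.2345] [-1.800e+02  4.000e-02  9.287e+01] q [-0.24  0.34  1.5  -0.    1.3  -0.29] open 0.0197 F [-0.4  0.1 -3.3]
shift [-0.0578, 0.0049, -0.0004] rot [0.0, 0.0008, 0.1844] rows>=1.5
```

Call:
jog_arm --series '[[-1, [-0.025, 0.002, 0], [0, 0, 0.09]], [-1, [-0.05, 0.0044, 0], [0, 0, 0.16]], [-1, [-0.0578, 0.0049, 0], [0, 0, 0.1844]], [-1, [-0.0578, 0.0049, 0], [0, 0, 0.1844]], [-1, [-0.0578, 0.0049, 0], [0, 0, 0.1844]], [-1, [-0.0578, 0.0049, 0], [0, 0, 0.1844]]]'

```text
time: 30.35
tool_pos: [0.533, -0.1046, 0.2346]
tool_rot: [3.142, 0.001, 1.439]
contact_force: [-0.3, -0.0, -2.4]
opening: 0.02
```

Call:
jog_arm --series '[[-1, [0, 0, 0.02], [0, 0, 0]], [-1, [0, 0, 0.04], [0, 0, 0]], [-1, [0, 0, 0.05], [0, 0, 0]], [-1, [0, 0, 0.053], [0, 0, 0]], [-1, [0, 0, 0.053], [0, 0, 0]], [-1, [0, 0, 0.053], [0, 0, 0]]]'

```text
time: 30.85
tool_pos: [0.5337, -0.106, 0.1825]
tool_rot: [3.14, 0.001, 1.437]
contact_force: [0.1, 0.1, -2.7]
opening: 0.0199
```

```bash
python3 g.py 0.533 -0.106 0.1615 82.3; python3 - <<'E'
from h import *
d2=cam('side')
cv2.imwrite('pics/r14.png',cv2.resize(d2['img'][100:200,230:330,::-1],None,fx=6,fy=6,interpolation=2))
E
```

```text
t 30.85 now [ 0.5337 -0.106   0.1825] [1.799e+02 8.000e-02 8.233e+01] q [-0.34  0.41  1.54 -0.    1.18 -0.2 ] open 0.0199 F [ 0.1  0.1 -2.7]
shift [-0.0001, -0.0007, 0.021] rot [0.0017, 0.0015, 0.0005] rows>=0.5
```

View pics/r14.png

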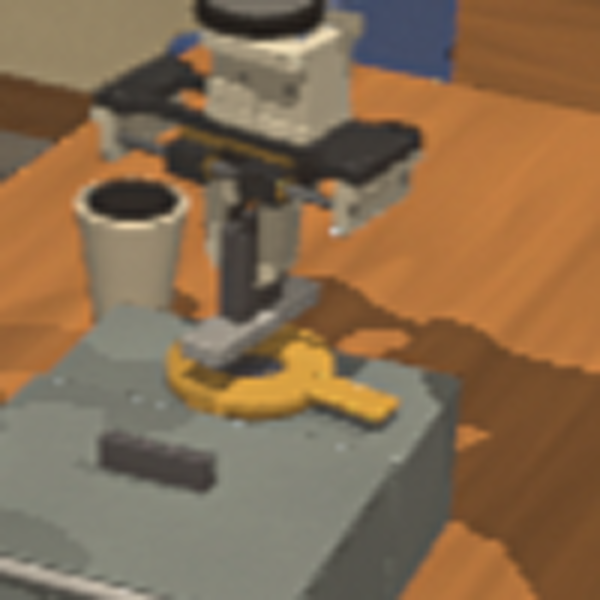

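Call:
jog_arm --series '[[-1, [0, -0.0005, 0.004], [0, 0, 0]], [-1, [0, -0.0005, 0.008], [0, 0, 0]], [-1, [0, -0.0005, 0.01], [0, 0, 0]], [-1, [0, -0.0005, 0.012], [0, 0, 0]], [-1, [0, -0.0005, 0.012], [0, 0, 0]]]'

```text
time: 31.32
tool_pos: [0.5324, -0.1062, 0.1692]
tool_rot: [-3.141, 0.001, 1.436]
contact_force: [0.0, -0.1, -3.5]
opening: 0.0196
```

Call:
jog_arm --series '[[-1, [0, 0, 0.0015], [0, 0, 0]], [-1, [0, 0, 0.003], [0, 0, 0]], [-1, [0, 0, 0.003], [0, 0, 0]]]'

```text
time: 31.57
tool_pos: [0.5326, -0.1062, 0.1664]
tool_rot: [3.141, 0.001, 1.436]
contact_force: [0.7, 0.1, -2.0]
opening: 0.0195
```

Call:
jog_arm --series '[[-1, [0, 0, 0.0015], [0, 0, 0]], [-1, [0, 0, 0.003], [0, 0, 0]], [-1, [0, 0, 0.004], [0, 0, 0]], [-1, [0, 0, 0.0045], [0, 0, 0]], [-1, [0, 0, 0.0045], [0, 0, 0]]]'

```text
time: 31.98
tool_pos: [0.5326, -0.1062, 0.162]
tool_rot: [3.141, 0.001, 1.436]
contact_force: [-0.6, 0.6, -3.0]
opening: 0.0198
```

```bash
python3 g.py 0.533 -0.106 0.1615 82.3; python3 - <<'E'
from h import *
print(status.observe()['torque'])
d2=cam('side')
cv2.imwrite('pics/r15.png',cv2.resize(d2['img'][100:200,230:330,::-1],None,fx=6,fy=6,interpolation=2))
E
```

```text
t 31.98 now [ 0.5326 -0.1062  0.162 ] [1.7999e+02 7.0000e-02 8.2280e+01] q [-0.34  0.43  1.57 -0.    1.14 -0.2 ] open 0.0198 F [-0.6  0.6 -3. ]
shift [0.0002, 0.0004, 0.0005] rot [0.0002, 0.0013, -0.0003] rows>=0.0
[-0.00763459 -0.07520599 -0.00794773]
```

View pics/r15.png

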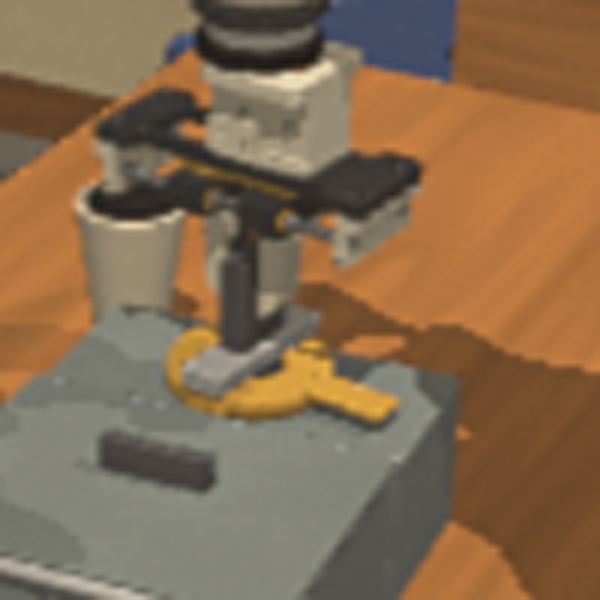

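Call:
jog_arm --series '[[-1, [0, 0, 0.0008], [0, 0, 0]], [-1, [0, 0, 0.0015], [0, 0, 0]], [-1, [0, 0, 0.0015], [0, 0, 0]]]'

```text
time: 32.28
tool_pos: [0.5328, -0.1063, 0.1614]
tool_rot: [3.14, 0.002, 1.436]
contact_force: [-2.1, -0.8, 3.6]
opening: 0.0198
```

Call:
jog_arm --series '[[-1, [0, 0, 0], [0, 0, 0.02]], [-1, [0, 0, 0], [0, 0, 0.05]], [-1, [0, 0, 0], [0, 0, 0.08]], [-1, [0, 0, 0], [0, 0, 0.12]], [-1, [0, 0, 0], [0, 0, 0.16]], [-1, [0, 0, 0], [0, 0, 0.2]], [-1, [0, 0, 0], [0, 0, 0.24]], [-1, [0, 0, 0], [0, 0, 0.28]], [-1, [0, 0, 0], [0, 0, 0.32]], [-1, [0, 0, 0], [0, 0, 0.36]], [-1, [0, 0, 0], [0, 0, 0.4]], [-1, [0, 0, 0], [0, 0, 0.4]]]'

```text
time: 33.28
tool_pos: [0.5327, -0.1063, 0.1614]
tool_rot: [3.14, 0.001, 1.033]
contact_force: [-2.0, -0.6, 4.5]
opening: 0.0194
```

```bash
python3 g.py 0.533 -0.106 0.1615 82.3; python3 - <<'E'
from h import *
print(status.observe()['torque'])
d2=cam('side')
cv2.imwrite('pics/r16.png',cv2.resize(d2['img'][100:200,230:330,::-1],None,fx=6,fy=6,interpolation=2))
E
```

```text
t 33.28 now [ 0.5327 -0.1063  0.1614] [1.799e+02 6.000e-02 5.918e+01] q [-0.34  0.43  1.57 -0.    1.13  0.2 ] open 0.0194 F [-2.  -0.6  4.5]
shift [0.0004, 0.0001, -0.0001] rot [0.0015, 0.0013, -0.4035] rows>=3.2
[ 0.16306729  0.24765778 -0.03700673]
```

View pics/r16.png

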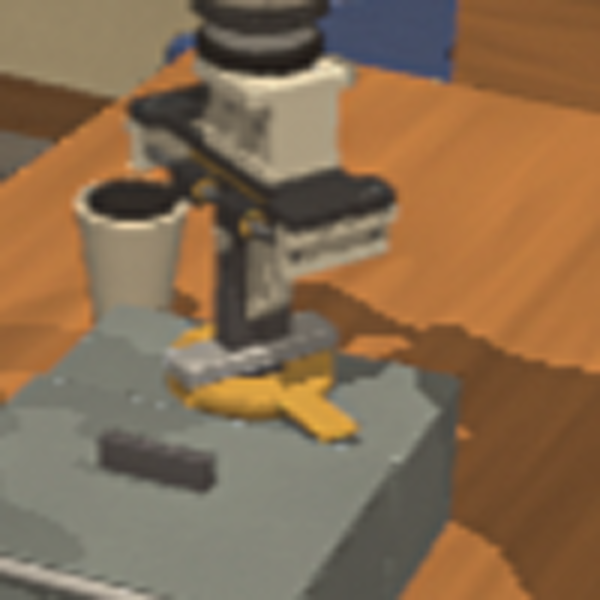

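Call:
jog_arm --series '[[-1, [0, 0, 0], [0, 0, 0.03]], [-1, [0, 0, 0], [0, 0, 0.07]], [-1, [0, 0, 0], [0, 0, 0.12]], [-1, [0, 0, 0], [0, 0, 0.17]], [-1, [0, 0, 0], [0, 0, 0.22]], [-1, [0, 0, 0], [0, 0, 0.27]], [-1, [0, 0, 0], [0, 0, 0.32]], [-1, [0, 0, 0], [0, 0, 0.37]], [-1, [0, 0, 0], [0, 0, 0.42]], [-1, [0, 0, 0], [0, 0, 0.47]], [-1, [0, 0, 0], [0, 0, 0.52]], [-1, [0, 0, 0], [0, 0, 0.56]]]'

```text
time: 34.33
tool_pos: [0.5326, -0.1063, 0.1614]
tool_rot: [3.14, 0.0, 0.473]
contact_force: [-3.4, -0.4, 7.2]
opening: 0.0197
```

Call:
jog_arm --series '[[-1, [0, 0, 0], [0, 0, 0.03]], [-1, [0, 0, 0], [0, 0, 0.06]], [-1, [0, 0, 0], [0, 0, 0.09]], [-1, [0, 0, 0], [0, 0, 0.12]], [-1, [0, 0, 0], [0, 0, 0.12]]]'

```text
time: 34.75
tool_pos: [0.5325, -0.1064, 0.1614]
tool_rot: [3.14, 0.0, 0.354]
contact_force: [-3.0, -0.6, 5.1]
opening: 0.0194
```

```bash
python3 g.py 0.533 -0.106 0.1615 82.3; python3 - <<'E'
from h import *
print(status.observe()['torque'])
E
```

```text
t 34.75 now [ 0.5325 -0.1064  0.1614] [1.7989e+02 1.0000e-02 2.0290e+01] q [-0.34  0.43  1.57 -0.    1.13  0.88] open 0.0194 F [-3.  -0.6  5.1]
shift [0.0006, -0.0002, -0.0001] rot [0.0016, 0.0012, -1.0822] rows>=8.7
[ 0.1137854   0.49272406 -0.09435086]
```

Call:
jog_arm --series '[[-1, [0, 0, 0], [0, 0, 0.02]], [-1, [0, 0, 0], [0, 0, 0.04]], [-1, [0, 0, 0], [0, 0, 0.06]], [-1, [0, 0, 0], [0, 0, 0.08]], [-1, [0, 0, 0], [0, 0, 0.08]]]'

```text
time: 35.17
tool_pos: [0.5328, -0.1063, 0.1614]
tool_rot: [3.139, -0.001, 0.275]
contact_force: [-2.4, -0.2, 5.9]
opening: 0.0197
```

```bash
python3 g.py 0.533 -0.106 0.1615 82.3; python3 - <<'E'
from h import *
print(status.observe()['torque'])
E
```

```text
t 35.17 now [ 0.5328 -0.1063  0.1614] [ 1.7988e+02 -3.0000e-02  1.5750e+01] q [-0.34  0.43  1.57 -0.    1.13  0.96] open 0.0197 F [-2.4 -0.2  5.9]
shift [0.0003, -0.0003, -0.0001] rot [0.0023, 0.0007, -1.1615] rows>=9.3
[0.06973802 0.5443084  0.07174521]
```

Call:
jog_arm --series '[[-1, [0, 0, 0], [0, 0, 0.02]], [-1, [0, 0, 0], [0, 0, 0.04]], [-1, [0, 0, 0], [0, 0, 0.06]], [-1, [0, 0, 0], [0, 0, 0.06]]]'

```text
time: 35.5
tool_pos: [0.5329, -0.1059, 0.1614]
tool_rot: [3.14, -0.001, 0.217]
contact_force: [-1.4, 1.2, 6.3]
opening: 0.0199
```

```bash
python3 g.py 0.533 -0.106 0.1615 82.3; python3 - <<'E'
from h import *
for i in range(4): print(status.observe()['torque']);cam('top')
d2=cam('side')
cv2.imwrite('pics/r17.png',cv2.resize(d2['img'][100:200,230:330,::-1],None,fx=6,fy=6,interpolation=2))
E
```

```text
t 35.5 now [ 0.5329 -0.1059  0.1614] [ 1.7989e+02 -5.0000e-02  1.2430e+01] q [-0.34  0.43  1.57 -0.    1.13  1.02] open 0.0199 F [-1.4  1.2  6.3]
shift [0.0001, 0.0001, -0.0001] rot [0.0021, 0.0005, -1.2194] rows>=9.8
[0.38217373 0.38250941 1.05405288]
[0.43084298 0.4279817  0.96619885]
[0.38400228 0.44714525 0.98041044]
[0.39985986 0.43722198 0.97813928]
```

View pics/r17.png

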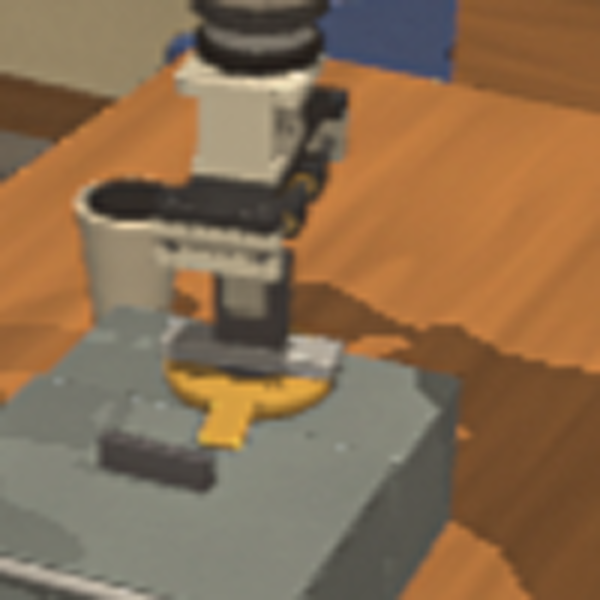

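Torque rose to about 1 N m: the stop. Back off half the play, then lift straight out.

Call:
jog_arm --series '[[-1, [0, 0, 0], [0, 0, -0.03]], [-1, [0, 0, 0], [0, 0, -0.06]], [-1, [0, 0, 0], [0, 0, -0.06]]]'

```text
time: 36.0
tool_pos: [0.533, -0.1059, 0.1614]
tool_rot: [3.14, -0.001, 0.277]
contact_force: [-1.4, 1.2, 6.4]
opening: 0.0197
```

```bash
python3 -c "
from h import *
s=status.observe();print(s['torque'],s['contact_force'],s['tool_rot'])"
```

```text
[0.40507667 0.41987879 0.049562  ] [-1.36396356  1.16383147  6.41511928] [ 3.14010664e+00 -1.03402744e-03  2.77398385e-01]
```

Call:
jog_arm --series '[[-1, [0, 0, -0.004], [0, 0, 0]], [-1, [0, 0, -0.008], [0, 0, 0]], [-1, [0, 0, -0.012], [0, 0, 0]], [-1, [0, 0, -0.017], [0, 0, 0]], [-1, [0, 0, -0.025], [0, 0, 0]], [-1, [0, 0, -0.045], [0, 0, 0]], [-1, [0, 0, -0.075], [0, 0, 0]], [-1, [0, 0, -0.075], [0, 0, 0]]]'

```text
time: 36.67
tool_pos: [0.5351, -0.107, 0.2417]
tool_rot: [3.134, -0.008, 0.276]
contact_force: [1.4, -0.8, -1.3]
opening: 0.0195
```

```bash
python3 g.py 0.4688 0.3772 0.236 175.35; python3 - <<'E'
from h import *
d2=cam('side')
cv2.imwrite('pics/r18.png',cv2.resize(d2['img'][80:200,230:330,::-1],None,fx=5,fy=5,interpolation=2))
E
```

```text
t 36.67 now [ 0.5351 -0.107   0.2417] [179.58  -0.47  15.81] q [-0.34  0.36  1.45 -0.    1.32  0.96] open 0.0195 F [ 1.4 -0.8 -1.3]
shift [0.0681, -0.484, 0.0027] rot [0.0133, 0.0081, -2.7844] rows>=22.3
```

View pics/r18.png

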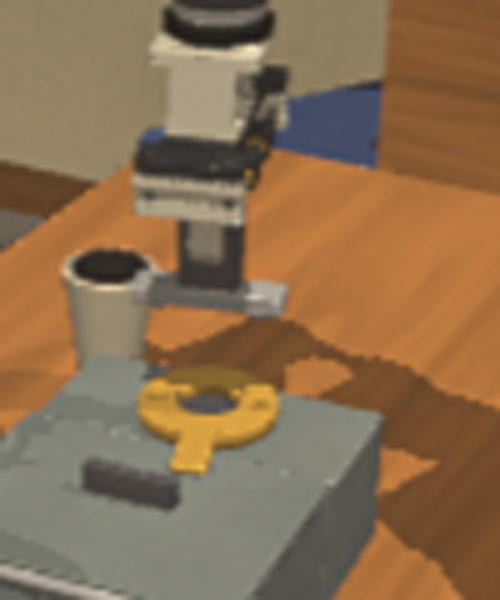

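```bash
python3 - <<'E'
from g import goal
import numpy as np
goal(0.4605,0.3779,0.236,-4.75,p0=[.533,-.1059,.236],r0=[np.pi,0,.277])
E
```

```text
t 36.72 now [ 0.533  -0.1059  0.236 ] [179.68  -0.34  15.81] q [-0.34  0.36  1.46 -0.    1.31  0.96] open 0.0197 F [-0.2 -1.  -3.5]
shift [0.0626, -0.4852, -0.0] rot [0.0, -0.0, 0.3599] rows>=11.7
```

Call:
jog_arm --series '[[-1, [0.003, -0.02, 0], [0, 0, 0.0]], [-1, [0.007, -0.055, 0], [0, 0, 0.03]], [-1, [0.012, -0.095, 0], [0, 0, 0.06]], [-1, [0.017, -0.135, 0], [0, 0, 0.1]], [-1, [0.023, -0.175, 0], [0, 0, 0.13]], [-1, [0.028, -0.215, 0], [0, 0, 0.17]], [-1, [0.033, -0.255, 0], [0, 0, 0.2]], [-1, [0.038, -0.295, 0], [0, 0, 0.23]], [-1, [0.043, -0.335, 0], [0, 0, 0.27]], [-1, [0.048, -0.375, 0], [0, 0, 0.3]], [-1, [0.053, -0.415, 0], [0, 0, 0.33]], [-1, [0.058, -0.45, 0], [0, 0, 0.36]]]'

```text
time: 37.72
tool_pos: [0.4643, 0.3449, 0.2339]
tool_rot: [3.14, 0.001, -0.085]
contact_force: [-0.1, -0.2, -3.1]
opening: 0.0198
```

Call:
jog_arm --series '[[-1, [0, 0, 0], [0, 0, 0]], [-1, [0, 0, 0], [0, 0, 0]], [-1, [0, 0, 0], [0, 0, 0]]]'

```text
time: 37.97
tool_pos: [0.4653, 0.3423, 0.2339]
tool_rot: [3.139, 0.001, -0.083]
contact_force: [1.0, -1.2, -2.8]
opening: 0.0194
```

```bash
python3 g.py 0.4605 0.3779 0.236 -4.75
```

```text
t 37.97 now [0.4653 0.3423 0.2339] [ 1.7983e+02  6.0000e-02 -4.7600e+00] q [ 0.5   0.44  1.36 -0.    1.35  2.16] open 0.0194 F [ 1.  -1.2 -2.8]
shift [-0.0077, -0.0351, -0.0022] rot [0.003, 0.0011, -0.0001] rows>=0.9
```

Call:
jog_arm --series '[[-1, [-0.0077, -0.0343, 0], [0, 0, 0]], [-1, [-0.0077, -0.0343, 0], [0, 0, 0]], [-1, [-0.0077, -0.0343, 0.03], [0, 0, 0]], [-1, [-0.0077, -0.0343, 0.07], [0, 0, 0]], [-1, [-0.0077, -0.0343, 0.11], [0, 0, 0]], [-1, [-0.0077, -0.0343, 0.135], [0, 0, 0]], [-1, [-0.0077, -0.0343, 0.142], [0, 0, 0]], [-1, [-0.0077, -0.0343, 0.142], [0, 0, 0]], [-1, [-0.0077, -0.0343, 0.142], [0, 0, 0]]]'

```text
time: 38.72
tool_pos: [0.4622, 0.3771, 0.0943]
tool_rot: [3.141, -0.002, -0.085]
contact_force: [0.3, 1.1, -2.3]
opening: 0.0198
```

```bash
python3 g.py 0.4605 0.377 0.069 -4.75; python3 - <<'E'
from h import *
d2=cam('side');d=cam('top')
b=d2['img'][190:300,170:270,::-1];a=d['img'][160:240,120:240,::-1]
cv2.imwrite('pics/r19.png',np.hstack([cv2.resize(a,(400,400),interpolation=2),cv2.resize(b,(400,400),interpolation=2)]))
E
```

```text
t 38.72 now [0.4622 0.3771 0.0943] [ 1.7998e+02 -1.1000e-01 -4.8700e+00] q [ 0.56  0.6   1.49 -0.    1.05  2.21] open 0.0198 F [ 0.3  1.1 -2.3]
shift [-0.0018, 0.0002, 0.0253] rot [0.0003, -0.0019, -0.0021] rows>=0.6
```

View pics/r19.png

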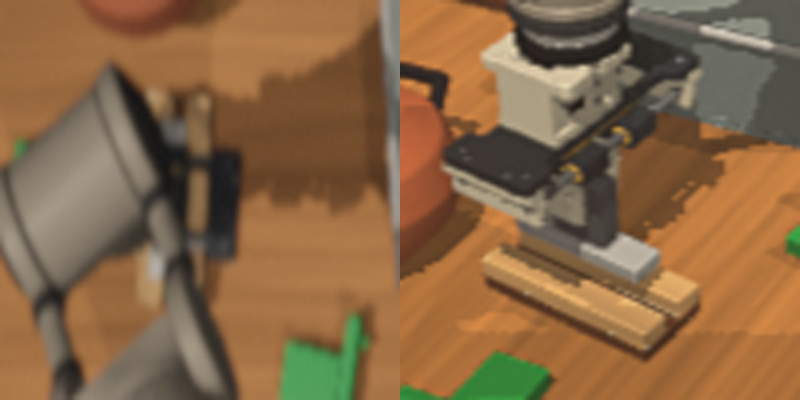

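The spanner hangs right above the groove, parallel to it (right crop around (590,250)). Lower.

Call:
jog_arm --series '[[-1, [-0.001, 0, 0.006], [0, 0, 0]], [-1, [-0.001, 0, 0.012], [0, 0, 0]], [-1, [-0.001, 0, 0.016], [0, 0, 0]], [-1, [-0.001, 0, 0.016], [0, 0, 0]]]'

```text
time: 39.15
tool_pos: [0.4594, 0.3771, 0.0761]
tool_rot: [3.139, 0.001, -0.084]
contact_force: [0.2, 0.1, -3.1]
opening: 0.0194
```

Call:
jog_arm --series '[[-1, [0, 0, 0.003], [0, 0, 0]], [-1, [0, 0, 0.006], [0, 0, 0]], [-1, [0, 0, 0.008], [0, 0, 0]], [-1, [0, 0, 0.008], [0, 0, 0]]]'

```text
time: 39.48
tool_pos: [0.4601, 0.3774, 0.069]
tool_rot: [3.14, -0.001, -0.084]
contact_force: [0.4, 1.0, -3.8]
opening: 0.0197
```

Call:
jog_arm --series '[[-1, [0, 0, 0.0007], [0, 0, 0]], [-1, [0, 0, 0.0014], [0, 0, 0]], [-1, [0, 0, 0.0014], [0, 0, 0]]]'

```text
time: 39.73
tool_pos: [0.4601, 0.3774, 0.0689]
tool_rot: [3.141, -0.001, -0.084]
contact_force: [-2.7, -2.6, 7.3]
opening: 0.0196
```

Seated on the rails. Release symmetrically and rise.

Call:
jog_arm --series '[[-0.3, [0, 0, 0], [0, 0, 0]], [-0.3, [0, 0, 0], [0, 0, 0]], [-0.3, [0, 0, 0], [0, 0, 0]], [0, [0, 0, 0], [0, 0, 0]], [0, [0, 0, 0], [0, 0, 0]], [0, [0, 0, 0], [0, 0, 0]], [0, [0, 0, -0.02], [0, 0, 0]], [0, [0, 0, -0.05], [0, 0, 0]], [0, [0, 0, -0.09], [0, 0, 0]], [0, [0, 0, -0.13], [0, 0, 0]], [0, [0, 0, -0.17], [0, 0, 0]], [0, [0, 0, -0.17], [0, 0, 0]]]' --squeeze 10

```text
time: 40.73
tool_pos: [0.4629, 0.3795, 0.2467]
tool_rot: [-3.134, -0.013, -0.084]
contact_force: [0.4, 0.4, 0.8]
opening: 0.0459
```

Call:
jog_arm --series '[[0, [-0.04, 0.005, 0], [0, 0, 0]], [0, [-0.07, 0.03, 0], [0, 0, 0]], [0, [-0.08, 0.07, 0], [0, 0, 0]], [0, [-0.08, 0.11, 0], [0, 0, 0]], [0, [-0.08, 0.15, 0], [0, 0, 0]], [0, [-0.08, 0.19, 0], [0, 0, 0]], [0, [-0.08, 0.23, 0], [0, 0, 0]], [0, [-0.08, 0.23, 0], [0, 0, 0]], [0, [-0.08, 0.23, 0], [0, 0, 0]]]'

```text
time: 41.48
tool_pos: [0.3612, 0.1535, 0.2381]
tool_rot: [3.141, -0.001, -0.088]
contact_force: [0.4, 1.4, 0.5]
opening: 0.0461
```

```bash
python3 g.py 0.4605 0.377 0.069 -4.75; python3 - <<'E'
from h import *
from ringfit import fit
d2=cam('side','sidef.png');d=cam('top','topf.png')
b=d2['img'][110:300,150:340,::-1];a=d['img'][100:250,110:350,::-1]
cv2.imwrite('pics/r20.png',np.hstack([cv2.resize(a,(400,400),interpolation=2),cv2.resize(b,(400,400),interpolation=2)]))
for x in(d,d2):
    r,f=fit(x);print(r[:2],np.degrees(r[2]))
    W=cloud(x);m=(W[...,0]>.42)&(W[...,0]<.6)&(W[...,1]>.02)&(W[...,1]<.13)&(W[...,2]>.05);print('lid z',np.percentile(W[m][:,2],[5,50,95]).round(4))
    hsv=cv2.cvtColor(x['img'],cv2.COLOR_RGB2HSV)
    reg=(W[...,0]>.35)&(W[...,0]<.58)&(W[...,1]>.28)&(W[...,1]<.42);Z=W[...,2]
    p=W[reg&(Z>.08)&(hsv[...,1]<90)];print('grip',p.max(0),cv2.minAreaRect(p[:,:2].astype(np.float32)))
    p=W[reg&(Z>.036)&(Z<.055)&(hsv[...,1]<90)];print('bar',np.median(p[:,2]),cv2.minAreaRect(p[:,:2].astype(np.float32)))
E
```

```text
t 41.48 now [0.3612 0.1535 0.2381] [ 1.7994e+02 -8.0000e-02 -5.0700e+00] q [ 0.21  0.08  1.83 -0.    1.23  1.87] open 0.0461 F [0.4 1.4 0.5]
shift [0.079, -0.2316, 0.169] rot [0.001, -0.0013, -0.0056] rows>=7.1
[ 0.53163579 -0.10654802] 289.1998302401444
lid z [0.1126 0.1185 0.1268]
grip [0.47979953 0.38685481 0.11695822] ((0.45801842212677, 0.37504127621650696), (0.022012105211615562, 0.04495054855942726), 86.2367935180664)
bar 0.04575428171812579 ((0.45861613750457764, 0.37417080998420715), (0.03479601815342903, 0.10907790809869766), 88.3611831665039)
[ 0.54509354 -0.12376746] 269.19318011303847
lid z [0.1178 0.1207 0.1383]
grip [0.48205922 0.39126102 0.1141917 ] ((0.45867446064949036, 0.3806424140930176), (0.020493296906352043, 0.04675722122192383), 88.3404541015625)
bar 0.04712752362774264 ((0.4595048725605011, 0.3792549669742584), (0.03186682239174843, 0.11034014075994492), 84.8297119140625)
```

View pics/r20.png

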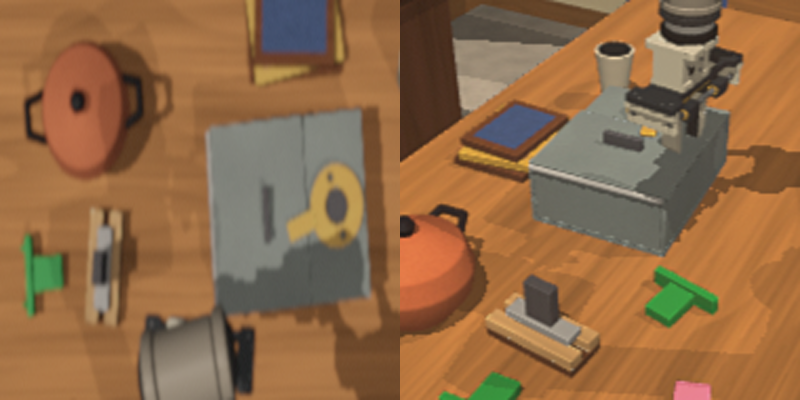

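View pics/sidef.png

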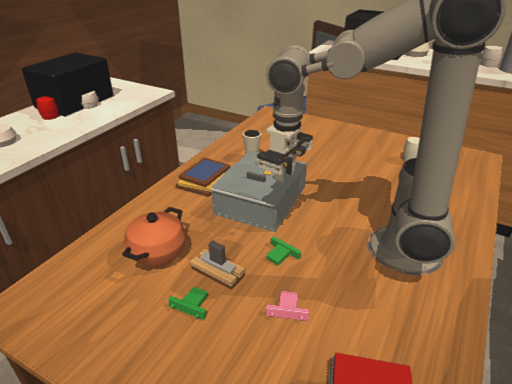

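View pics/topf.png

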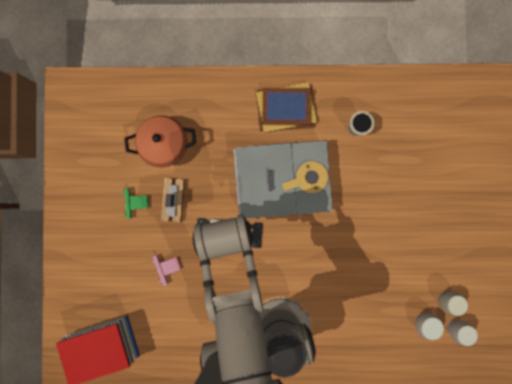

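```bash
sed -i 's/np.arange(150,275,3)/np.arange(80,150,3)/' ringfit.py; python3 - <<'E'
from ringfit import *
for i in range(3):
    x,f=fit(cam('top'));print(x[:2].round(4),np.degrees(x[2]).round(2),'ring rad',np.radians(184.2)-x[2])
E
```

```text
[ 0.5323 -0.1072] 108.24 ring rad 1.3258245501611574
[ 0.5319 -0.1073] 108.01 ring rad 1.3297997361033376
[ 0.532  -0.1075] 107.81 ring rad 1.3333244199092782
```

```bash
python3 - <<'E'
from h import *
d=cam('top');K=d['camera_matrix'];T=d['T'];Ti=np.linalg.inv(T);g=255-d['img'].astype(float).mean(2)
A=[]
for i in range(3):
  d=cam('top');g=255-d['img'].astype(float).mean(2);o=[]
  for s in(1,-1):
    P=np.array([.5329+s*.038*np.cos(np.radians(16.8)),-.1056+s*.038*np.sin(np.radians(16.8)),.1225]);C=Ti[:3,:3]@P+Ti[:3,3]
    u0,v0=C[0]/C[2]*K[0,0]+K[0,2],C[1]/C[2]*K[1,1]+K[1,2]
    v,u=np.mgrid[int(v0)-4:int(v0)+5,int(u0)-4:int(u0)+5];w=g[v,u];w=np.clip(w-np.median(w)-10,0,None);w[np.hypot(u-u0,v-v0)>3.5]=0
    c=np.array([(u*w).sum(),(v*w).sum()])/w.sum()
    ray=T[:3,:3]@np.array([(c[0]-K[0,2])/K[0,0],(c[1]-K[1,2])/K[1,1],1]);o.append((T[:3,3]+ray*(.1225-T[2,3])/ray[2])[:2])
  A.append(o)
o=np.mean(A,0);print(o,np.linalg.norm(o[0]-o[1]),np.degrees(np.arctan2(*(o[0]-o[1])[::-1])))
E
```

```text
[[ 0.56898618 -0.09293807]
 [ 0.49575736 -0.11910294]] 0.077762847510389 19.66195229223543
```

Call:
jog_arm --series '[[0, [-0.03, -0.02, -0.02], [0, 0, 0]], [0, [-0.05, -0.05, -0.04], [0, 0, 0]], [0, [-0.05, -0.08, -0.06], [0, 0, 0]], [0, [-0.05, -0.1, -0.08], [0, 0, 0]], [0, [-0.05, -0.1, -0.08], [0, 0, 0]]]'

```text
time: 42.35
tool_pos: [0.3206, 0.2629, 0.3211]
tool_rot: [-3.138, -0.006, -0.08]
contact_force: [0.7, 0.0, -0.1]
opening: 0.0458
```

```bash
python3 - <<'E'
from ringfit import *
for n in ('top','side'):
    for i in range(3):
        d=cam(n);x,f=fit(d);print(n,x[:2].round(4),np.degrees(x[2]).round(2),'ring rad',np.radians(184.2)-x[2])
    W=cloud(d);hsv=cv2.cvtColor(d['img'],cv2.COLOR_RGB2HSV)
    m=(W[...,0]>.35)&(W[...,0]<.68)&(W[...,1]>-.21)&(W[...,1]<.2)&(abs(W[...,2]-.114)<.009)
    print(cv2.minAreaRect(W[m][:,:2].astype(np.float32)))
    if n=='side': cv2.imwrite('pics/r21.png',cv2.resize(d['img'][120:230,200:320,::-1],None,fx=5,fy=5,interpolation=2))
E
```

```text
top [ 0.5324 -0.1075] 108.46 ring rad 1.321840016103677
top [ 0.5324 -0.1076] 108.67 ring rad 1.3183336494233955
top [ 0.5321 -0.1074] 108.13 ring rad 1.3277205702801502
((0.5244609713554382, -0.011253312230110168), (0.23988591134548187, 0.3142244219779968), 4.300320625305176)
side [ 0.526  -0.0805] 109.48 ring rad 1.3040400102178917
side [ 0.5291 -0.0861] 109.96 ring rad 1.2957342561070433
side [ 0.526  -0.0805] 109.48 ring rad 1.3040400102178917
((0.5262395143508911, -0.0066190361976623535), (0.24277915060520172, 0.3200259506702423), 4.651280879974365)
```

View pics/r21.png

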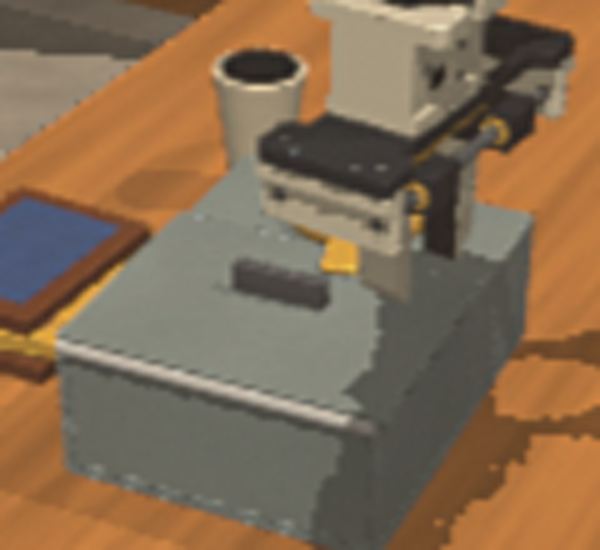

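```bash
python3 - <<'E'
from h import *
acc=0
for i in range(8):
    d=cam('top');acc=acc+d['img'].astype(float)
K=d['camera_matrix'];Ti=np.linalg.inv(d['T']);img=(acc/8)
# rectify plane z=.1245 to 0.5 mm grid
g=np.arange(-.12,.12,.0005);X,Y=np.meshgrid(.533+g,-.106+g)
P=np.stack([X.ravel(),Y.ravel(),np.full(X.size,.1245)],-1)@Ti[:3,:3].T+Ti[:3,3]
u=(P[:,0]/P[:,2]*K[0,0]+K[0,2]).astype(np.float32).reshape(X.shape);v=(P[:,1]/P[:,2]*K[1,1]+K[1,2]).astype(np.float32).reshape(X.shape)
r=cv2.remap(img.astype(np.float32),u,v,2)
b=r[...,0]-r[...,2]  # R-B: brass high
# tongue: sample r in .06...098, angular centroid
th=np.radians(np.arange(80,140,.25));rr=np.arange(.06,.096,.001)
c=np.array([.5326,-.1064])
for c in ([.5326,-.1064],[.532,-.1074]):
    q=np.array([[b[int(round((c[1]+a*np.sin(t)+.106+.12)/.0005)),int(round((c[0]+a*np.cos(t)-.533+.12)/.0005))] for t in th] for a in rr])
    w=np.clip(q-40,0,None);ang=(w*th).sum(1)/w.sum(1);print(np.degrees(ang)[::5].round(1),np.degrees(ang.mean()))
o=cv2.resize(r[:,:,::-1].clip(0,255).astype(np.uint8),(580,580))
cv2.imwrite('pics/r22.png',o)
E
```

```text
[108.  108.5 108.6 108.5 108.5 108.5 108.5 108.5] 108.47426140033922
[107.1 107.7 107.8 107.8 107.9 107.9 107.9 107.9] 107.78915517569389
```

View pics/r22.png

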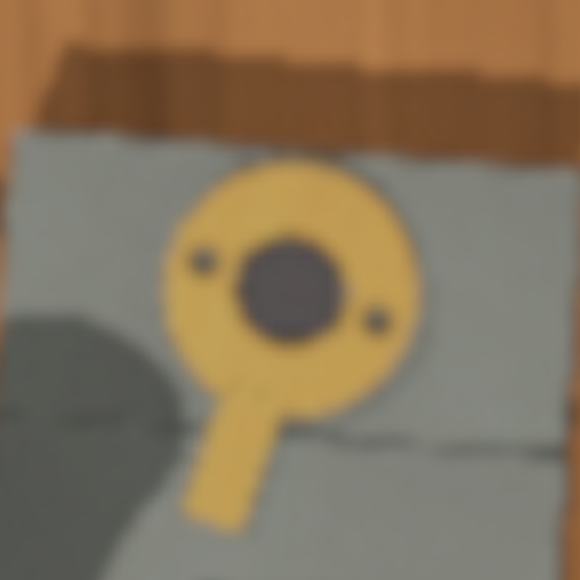

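```bash
python3 -c "
from h import *
print(job.hand_in(), status.observe()['time'])"
```

```text
the job is handed in; nothing more can be done
the job is handed in; nothing more can be done
```

I did every step in the order asked and handed the job in at about 43 s. The one check that came up slightly short was the ring's final angle.

- **Jars:** I found three jars, and none in the parts of the desk the cameras could see beyond those. All three stood upright in the compartment in the top picture taken before the lid was shut.
- **Lid:** I pushed it down until it met a hard stop, with 11.5 N at 118 mm. In the last pictures the camera read its top at about 118.5 mm.
- **Ring:** Both pins went in fully, and I turned the ring clockwise with the spanner alone until the torque jumped to about 1 N m, against 0.1 N m of friction. The tongue lies over the lid.
- **Ring angle:** The camera put the final angle at about 1.31 to 1.33 rad, slightly under the nominal 1.35. I trusted the torque at the stop and put the gap down to measurement error. I can't rule out that the ring shifted a hundredth or two when the spanner was lifted out, and I did not turn it again.
- **Spanner:** It stands upright on its rest with its pins in the groove, a half turn from how it started and centred along the rest. The arm touched nothing afterwards.
- **Bystanders:** The tureen, vase, pictures and look-alikes were not touched.

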